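# Fit a scraper blade over the pin of its holder

## Robot

A 6-joint arm with a two-finger parallel gripper is mounted at the origin on a cart in front of the work surface, level with it; the furniture and walls round the work are solid. World frame = base frame: x ahead of the robot, y to its left, z up, the work surface at z = 0. Lengths are in m, angles in rad, forces in N, time in s.
With the tool pointing down it reaches from about 0.25 to 0.775 m from the base axis. Payload 4 kg.
Tool frame: the origin (TCP) lies between the finger pads; the fingertips stand 22 mm ahead of it and the grasp point (between the pads) lies 3 mm ahead of it; z points along the fingers, y is the direction in which the jaws open and shut (so a half turn about z gives the same grasp; the last joint's range is limited). The gripper opens to 94 mm and grips with 3 to 60 N. Pads are 16 mm wide; open, the fingers measure 119 mm over their backs; the gripper's body (75 mm by 177 mm) begins 78 mm behind the grasp point.
Start: joints at [-1.278, 0.087, 1.371, -0, 1.684, -0.103], TCP at [0.212, -0.507, 0.228] pointing down, gripper open.
Joint ranges: [-3.1, 3.1], [-0.76, 2.03], [0.27, 2.55], [-1.08, 4.22], [0.17, 2.65], [-2.57, 2.57]. Speed limits (rad/s): [2.79, 2.79, 3.14, 3.14, 3.14, 3.14].

## Interface

Orientations are given as a rotation vector (axis times angle).
In Python, from bench import arm gives the robot as it stands.
- The arm moves only by the tool apply_moves, never from a script. Its argument "moves" is a list of rows, each a list of 7 numbers: the shift along the tool's x, y, z in m, then the turn, a rotation vector about the tool's x, y, z in rad, then the finger opening in m, from 0 to 0.094. A call has exactly 8 rows; each row is the pose to reach, as a shift and turn from the pose commanded when the call began, along the tool's axes at that moment; what a row does not reach only later rows make up. A row lasts 1/12 s, in which the tool goes at most 41.7 mm and 7.16 degrees, less where a joint would pass 70% of its speed; a pose out of reach is approached as far as the arm can. A call with a gripper value outside its range is refused whole. The fingers move at their own pace and stop on an object; "newtons" is the grip in N (left out, the last holds). Time passes only in rows, so rows that repeat a pose let the fingers close, or fill a call up. It gives the time, the measured TCP pose, the force and the opening at its end, in the units of the state.
- arm.observe(): the state, without advancing time (a new reading comes with each control period).
- arm.get_image(name): name is "scene" or "top"; returns the picture (384x512x3 uint8, blue, green, red); there is no depth.
- arm.camera_params(name): a dict with "camera_matrix" (3x3 intrinsics, pixels), "R" (3x3) and "t" (3): a world point X has camera coordinates R X + t. Camera axes: x right, y down, z forward; pixel columns grow to the right and rows downward; lengths in m; the calibration is good to about 2 mm. A picture is of the moment at which its call begins. camera_params takes no time and is no camera call.
- arm.sign_off(): hands the job in, once; it reports no verdict.
Trained networks look in the newest picture that a camera, given by its name, has taken for a name from the list of things; names that differ only in an ending like _2 or _b are one class to them, and where a whole thing is asked for, a point or a joint stands for the part that bears it (a point fixed in the world has none). Each returns a list of dicts, best first, with "score" (0 to 1); they miss things now and then, are a little off and sometimes report something else, mostly with a low value. They report only what shows in the picture. A call takes as long as a camera call.
- arm.recognise(camera, name): "box" ([left, top, width, height] in pixels, round what is visible of it).
- arm.masks_of(camera, name): "region" (384x512 bool, what is visible of it) and "box" ([left, top, width, height] in pixels, round what is visible of it).
- arm.place_of(camera, name): "xy" ([column, row] in pixels: a listed point, or the origin of a listed thing).
The state is a dict: "time": time; "qpos": joint angles; "dq": joint speeds; "joint_efforts": joint torques, N m; "tool_pos": TCP position; "orientation": TCP orientation; "ft_force": force on the tool from outside, world axes, zero at the start; "torque": the same for the moment, N m; "gripper_width": finger opening in m.
Only numpy, scipy, OpenCV 4.12 (cv2) and the standard library are available. Lean on these libraries where they do the work, as an engineer would, in place of code of your own. Each camera call takes 0.05 s, during which the arm holds its last target.

## Task

Fit the steel scraper blade into the blue holder: lay it flat and straight along the bed with its notch round the upright pin, and slide it fully home until the bottom of the notch rests on the pin; the pin may be set off-centre, so feel for it gently and never force the blade. Then swing the red clamp all the way across the blade, let go, and leave the things lying around where they are.

Things in the scene. Friction and masses are not known exactly. Their poses are not given: they have to be found in the camera images.
- blade: steel scraper blade, 130 (x) x 46 (y) x 6 mm, 0.2 kg, blue patch on top. Origin: centre of its underside. +x points to the notched end (x = 65 mm): a straight notch 11 mm wide, 15 mm deep, open at the end face, mid-width. The other end is bevelled. It starts flat on the rest block, overhanging it by about 7 mm at both long edges: grip it there, across its width.
- notch_root (a point): centre of the bottom of the blade's notch, at (50, 0, 3) mm in the blade's frame, same axes
- holder: fixed blade holder; origin: on the worktop under the bed's middle line; z up, x along the bed towards the pin. Blue plate x -80..80, y -44..66, top z = 10 mm, screw heads to 13 mm. Aluminium bed x -70..66, y -15..15, top z = 26 mm; the blade lies on it, overhanging it. Clamp post, 19 mm wide, at x = 26, y = 45 mm.
- slot_mid (a point): middle of the black cross slot in the bed, at (45, 0, 26) mm of the holder, same axes. In it stands the pin: steel, 8 mm in diameter, 9 mm high, at this x, but its y is anywhere from -9 to 9 mm, different each time and not reported; it stays firm under load. Blade home: notch open to +x, its bottom against the pin, 4 mm short of this point (holder x = 41 mm).
- clamp (a joint): angle of the red clamp arm about its upright pivot at x = 26, y = 45 mm of the holder. 0 = open (arm points 20 degrees left of the holder's +x), 1.92 rad = fully across the bed (points to holder -y), at a stop; closes clockwise from above. Starts at 0 to 0.3, stays where left (about 2 N at the stud). Arm 13 mm wide, underside 1.5 mm above a flat blade; a raised blade blocks it.
- clamp_stud (a point): top (z = 66.5 mm) of the round black stud on the clamp arm, 11 mm in diameter, 38 mm from the pivot; it stands 25 mm out of the arm's top face (z = 41 mm). Pinch or push it to swing the clamp
- rest_block: fixed white block, 32 mm (x) by 70 mm (y), 26 mm high, on which the blade lies at the start, lengthwise along the block's y; origin: underside centre
- black_marker: bystander: black marker, 16 x 136 x 17 mm, lying loose; origin: underside centre
- cup_stack: bystander: nested milky white oval cups, 64 x 80 x 46 mm, standing loose; origin: underside centre
- bowl_stack: bystander: nested white bowls, 68 x 67 x 54 mm, standing loose; origin: underside centre

How it is judged:
By the outcome, as a careful person would: the job done as asked, in the order asked, and still so for the second after the job is handed in, with the robot touching nothing.
It also fails if it takes over 72 s, if anything falls off the work surface, if the arm or the gripper's body presses on something with over 40 N, if the wrist force passes 120 N, or if a joint passes its speed limit or range.

## Working session

There is one attempt and no reset: what is moved stays moved. The work goes in short steps, Python scripts to look and compute and a tool call to move; the robot and the scene stay as the last step left them, time stands still between calls to the robot, and variables do not carry over. Pictures are saved under pics/ and viewed, and the job is handed in when it is done.

Besides the shell and the picture viewer there is one more tool, called after "Call:" as name(argument=value, ...) on one line, values as JSON. apply_moves: Moves the arm, as the interface text tells. Its arguments: {"type":"object","properties":{"moves":{"type":"array","items":{"type":"array","items":{"type":"number"}}},"newtons":{"type":"number"}},"required":["moves"]}

```bash
mkdir -p pics; ls
python3 - <<'E'
from bench import arm
import cv2
s=arm.observe(); print(s)
for c in("scene","top"):
    im=arm.get_image(c); cv2.imwrite(f"pics/{c}0.png",im)
    p=arm.camera_params(c); print(c,p)
E
```

```text
pics
{'time': 0.0, 'qpos': array([-1.27809538e+00,  8.79400990e-02,  1.37224016e+00,  1.97832144e-05,
        1.68357171e+00, -1.03076601e-01]), 'dq': array([-9.56377976e-05,  8.85920752e-04,  7.70521650e-04,  4.48116514e-04,
        2.21083838e-03,  1.10124020e-03]), 'joint_efforts': array([ 4.89009781e-04, -3.40182924e+01, -3.02428436e+01,  7.18543259e-02,
        3.29327141e-02, -1.52680159e-04]), 'tool_pos': array([ 0.21191053, -0.50700572,  0.22631941]), 'orientation': array([-3.07817061e+00, -6.17216740e-01,  2.90165252e-04]), 'ft_force': array([-0.28182094,  0.47408714,  0.59504557]), 'torque': array([ 0.03015969, -0.02100382,  0.04488966]), 'gripper_width': 0.094001515278444}
scene {'camera_matrix': array([[422.38453926,   0.        , 258.16138313],
       [  0.        , 422.38453926, 188.84200329],
       [  0.        ,   0.        ,   1.        ]]), 'R': array([[ 0.85476105, -0.51881217, -0.01474697],
       [-0.26774891, -0.41642905, -0.8688483 ],
       [ 0.444628  ,  0.74660617, -0.49485873]]), 't': array([-0.42352773,  0.17004254,  1.1215717 ])}
top {'camera_matrix': array([[479.34028153,   0.        , 262.42865823],
       [  0.        , 479.34028153, 191.29561825],
       [  0.        ,   0.        ,   1.        ]]), 'R': array([[-1.37299821e-02, -9.99905284e-01,  9.54280163e-04],
       [-9.84452510e-01,  1.33506446e-02, -1.75142842e-01],
       [ 1.75113513e-01, -3.34415160e-03, -9.84542571e-01]]), 't': array([-0.00865282,  0.50262617,  1.35499359])}
```

View pics/scene0.png

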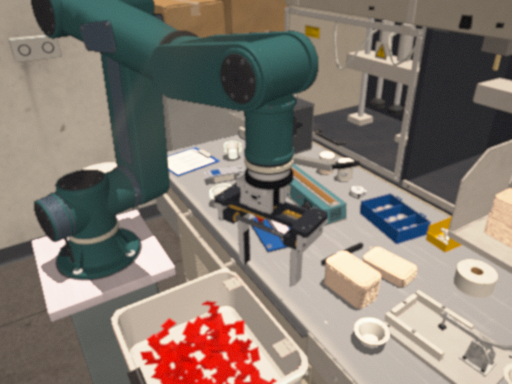

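View pics/top0.png

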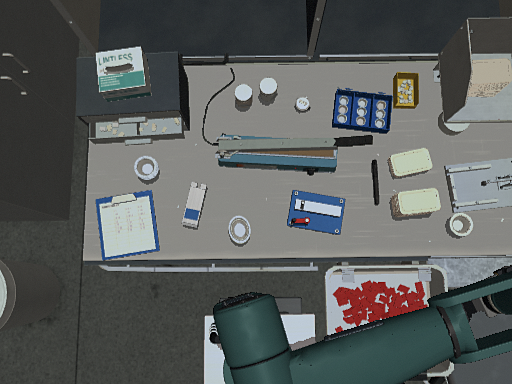

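```bash
cat > h.py <<'E'
import numpy as np, cv2
from bench import arm
from scipy.spatial.transform import Rotation as Rot
def ray(c,uv,z):
    p=arm.camera_params(c);K,R,t=p["camera_matrix"],p["R"],p["t"]
    d=R.T@np.linalg.solve(K,[uv[0],uv[1],1.]); o=-R.T@t
    return o+d*(z-o[2])/d[2]
def proj(c,X):
    p=arm.camera_params(c);K,R,t=p["camera_matrix"],p["R"],p["t"]
    q=K@(R@np.asarray(X,float)+t); return q[:2]/q[2]
E
python3 - <<'E'
from h import *
np.set_printoptions(precision=4,suppress=True)
for c in("top","scene"):
    for n,z in (("blade",.026),("notch_root",.029),("holder",0),("slot_mid",.026),("clamp_stud",.0665),("rest_block",0)):
        r=arm.place_of(c,n)
        for d in r[:2]: print(c,n,round(d["score"],2),np.array(d["xy"]),ray(c,d["xy"],z))
E
```

```text
top blade 0.8 [192.8 207.3] [0.4607 0.1898 0.026 ]
top notch_root 0.55 [197.8 188.2] [0.5171 0.1753 0.029 ]
top holder 0.59 [315.6 206.9] [ 0.4607 -0.1743  0.    ]
top slot_mid 0.76 [303.7 204.9] [ 0.4634 -0.1365  0.026 ]
top clamp_stud 0.54 [293.1 221.8] [ 0.4093 -0.1013  0.0665]
scene blade 0.81 [225.5 171.2] [0.4801 0.1924 0.026 ]
scene notch_root 0.57 [238.4 166.9] [0.5311 0.1918 0.029 ]
scene notch_root 0.18 [220.3 200.2] [0.3748 0.0235 0.029 ]
scene holder 0.81 [274.3 230.5] [ 0.4493 -0.1644  0.    ]
scene slot_mid 0.89 [272.7 212.9] [ 0.4735 -0.1187  0.026 ]
scene rest_block 0.54 [220.4 179.2] [0.4592 0.1937 0.    ]
```

Run:
```python
import cv2,numpy as np
im=cv2.imread("pics/top0.png")
a=cv2.resize(im[170:245,160:260],None,fx=7.5,fy=7.5,interpolation=cv2.INTER_CUBIC)
b=cv2.resize(im[180:245,275:360],None,fx=8,fy=8,interpolation=cv2.INTER_CUBIC)
cv2.imwrite("pics/a.png",a);cv2.imwrite("pics/b.png",b)
```

```text
(no output)
```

View pics/a.png

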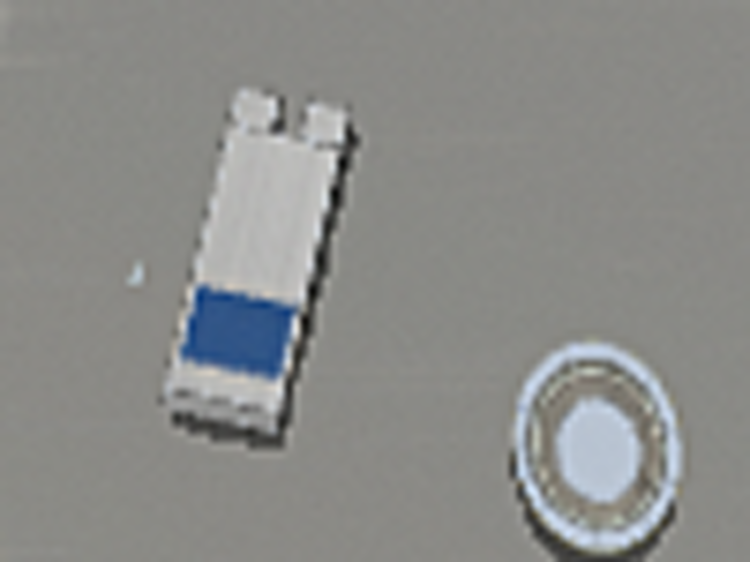

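View pics/b.png

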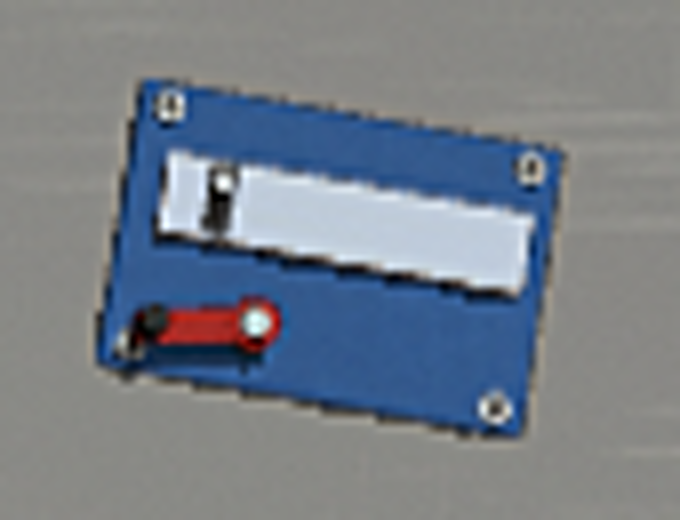

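```bash
cat >> h.py <<'E'
from scipy.optimize import minimize
def rect(x0,x1,y0,y1,z): return np.array([[x0,y0,z],[x1,y0,z],[x1,y1,z],[x0,y1,z]],float)/1000
def w2(P,pose):
    c,s=np.cos(pose[2]),np.sin(pose[2])
    return np.c_[pose[0]+c*P[:,0]-s*P[:,1],pose[1]+s*P[:,0]+c*P[:,1],P[:,2]]
S=8
def mask(cam,polys,shape,off):
    # antialiased coverage by supersampling
    m=np.zeros((shape[0]*S,shape[1]*S),np.uint8)
    for P,v in polys:
        uv=np.array([proj(cam,p) for p in P])-off
        uv=((uv+.5)*S-.5)
        cv2.fillPoly(m,[np.round(uv*16).astype(np.int32)],v,shift=4)
    return cv2.resize(m,shape[::-1],interpolation=cv2.INTER_AREA).astype(float)/255
bladepoly=np.array([[-65,-23,0],[65,-23,0],[65,-5.5,0],[50,-5.5,0],[50,5.5,0],[65,5.5,0],[65,23,0],[-65,23,0]],float)/1000
def fit(cam,im,polysfn,box,x0,step=(.004,.004,.05)):
    l,t,w,h=box; g=im[t:t+h,l:l+w].astype(float)
    def cost(p):
        ms=polysfn(p); M=[np.ones((h,w))]+[mask(cam,q,(h,w),np.array([l,t])) for q in ms]
        A=np.stack([m.ravel() for m in M],1); B=g.reshape(-1,3)
        sol,*_=np.linalg.lstsq(A,B,rcond=None); r=A@sol-B
        return np.mean(np.minimum(np.abs(r),60)**1.5)
    n=len(x0); step=np.array(step)
    sim=np.vstack([x0]+[np.array(x0)+np.eye(n)[i]*step[i] for i in range(n)])
    r=minimize(cost,x0,method="Nelder-Mead",options=dict(initial_simplex=sim,maxiter=300,xatol=1e-5,fatol=1e-3))
    return r.x,r.fun
def blade_polys(z):
    def f(p):
        P=bladepoly.copy();P[:,2]=z+.006
        return [[(w2(P,p),255)],[(w2(rect(-50,-23,-21,21,(z+.006)*1000),p),255)]]
    return f
def holder_polys(p):
    return [[(w2(rect(-80,80,-44,66,10),p),255)],[(w2(rect(-70,66,-15,15,26),p),255)],[(w2(rect(41,49,-13,13,26),p),255)]]
E
python3 - <<'E'
from h import *
np.set_printoptions(precision=4,suppress=True)
im=cv2.imread("pics/top0.png")
for x0 in ([.46,-.172,1.43],[.455,-.178,1.38]):
    h,f=fit("top",im,holder_polys,(278,182,78,62),x0); print(h,f,np.degrees(h[2]))
for x0 in ([.46,.19,-.2],[.465,.185,-.25]):
    b,f=fit("top",im,blade_polys(.026),(172,175,45,60),x0); print(b,f,np.degrees(b[2]))
v=cv2.resize(im,None,fx=8,fy=8,interpolation=cv2.INTER_CUBIC)
def dr(P,c):
    uv=np.array([proj("top",p) for p in P]); cv2.polylines(v,[np.round((uv+.5)*8).astype(int)],True,c,1)
for q in holder_polys(h): dr(q[0][0],(0,255,0))
for q in blade_polys(.026)(b): dr(q[0][0],(0,0,255))
dr(w2(rect(44,46,-9,9,35),h),(0,255,255))
cv2.imwrite("pics/c.png",v[1440:1960,2200:2880]);cv2.imwrite("pics/d.png",v[1380:1900,1280:1980])
E
```

```text
[ 0.4559 -0.1753  1.3822] 40.97027173998293 79.19255614954463
[ 0.4558 -0.1754  1.3809] 41.2550578369625 79.12062516242598Traceback (most recent call last):
  File "<stdin>", line 7, in <module>
  File "h.py", line 35, in fit
    r=minimize(cost,x0,method="Nelder-Mead",options=dict(initial_simplex=sim,maxiter=300,xatol=1e-5,fatol=1e-3))
    res = _minimize_neldermead(fun, x0, args, callback, bounds=bounds,
                               **options)
    fsim[j] = func(sim[j])
              ~~~~^^^^^^^^
    fx = function(np.copy(x), *(wrapper_args + args))
  File "h.py", line 29, in cost
    ms=polysfn(p); M=[np.ones((h,w))]+[mask(cam,q,(h,w),np.array([l,t])) for q in ms]
                                       ~~~~^^^^^^^^^^^^^^^^^^^^^^^^^^^^^
  File "h.py", line 21, in mask
    uv=np.array([proj(cam,p) for p in P])-off
                 ~~~~^^^^^^^
  File "h.py", line 9, in proj
    p=arm.camera_params(c);K,R,t=p["camera_matrix"],p["R"],p["t"]
ValueError: time passes only in moves, steps and waits
```

Camera parameters are being called too often; I'll cache them.

```bash
sed -i 's/arm.camera_params(c)/cam_(c)/; 3a import functools\ncam_=functools.lru_cache(None)(lambda c: arm.camera_params(c))' h.py
cat > fit0.py <<'E'
from h import *
np.set_printoptions(precision=4,suppress=True)
im=cv2.imread("pics/top0.png")
for x0 in ([.46,-.172,1.43],[.455,-.178,1.38]):
    h,f=fit("top",im,holder_polys,(278,182,78,62),x0); print(h,f,np.degrees(h[2]))
for x0 in ([.46,.19,-.2],[.465,.185,-.25]):
    b,f=fit("top",im,blade_polys(.026),(172,175,45,60),x0); print(b,f,np.degrees(b[2]))
v=cv2.resize(im,None,fx=8,fy=8,interpolation=cv2.INTER_CUBIC)
def dr(P,c):
    uv=np.array([proj("top",p) for p in P]); cv2.polylines(v,[np.round((uv+.5)*8).astype(int)],True,c,1)
for q in holder_polys(h): dr(q[0][0],(0,255,0))
for q in blade_polys(.026)(b): dr(q[0][0],(0,0,255))
dr(w2(rect(44,46,-9,9,35),h),(0,255,255))
cv2.imwrite("pics/c.png",v[1440:1960,2200:2880]);cv2.imwrite("pics/d.png",v[1380:1900,1280:1980])
E
python3 fit0.py
```

```text
[ 0.4559 -0.1753  1.3822] 40.97027173998293 79.19255614954463
[ 0.4558 -0.1754  1.3809] 41.2550578369625 79.12062516242598
[ 0.4757  0.1844 -0.217 ] 39.39953334433551 -12.431745674833671
[ 0.4761  0.1844 -0.2167] 39.34559884157703 -12.417486514943606
```

```bash
sleep 1
```

```text
(no output)
```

View pics/c.png

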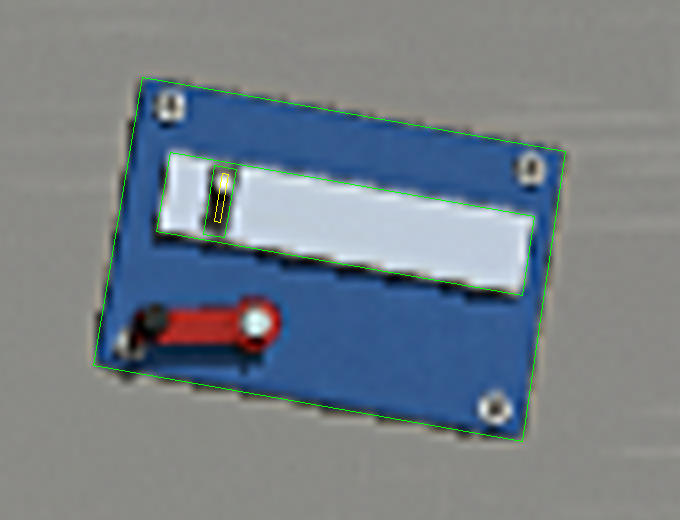

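View pics/d.png

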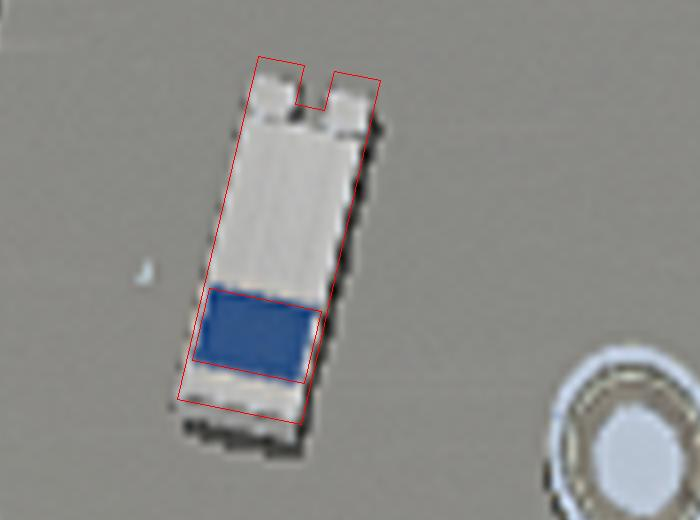

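```bash
cat >> h.py <<'E'
def blade_polys5(z):
    def f(p):
        P=bladepoly.copy();P[:,2]=z+.006
        return [[(w2(P,p),255)],[(w2(rect(p[3]*1000-p[4]*1000,p[3]*1000+p[4]*1000,-p[5]*1000,p[5]*1000,(z+.006)*1000),p),255)],[(w2(rect(-65,-65+p[6]*1000,-23,23,(z+.006)*1000),p),255)]]
    return f
E
python3 - <<'E'
from h import *
np.set_printoptions(precision=4,suppress=True)
im=cv2.imread("pics/top0.png")
for x0 in ([.47,.185,-.217,-.035,.013,.02,.008],[.465,.185,-.2,-.035,.014,.021,.01]):
    b,f=fit("top",im,blade_polys5(.026),(175,178,35,50),x0,(.004,.004,.04,.003,.003,.002,.003)); print(b,f,np.degrees(b[2]))
v=cv2.resize(im,None,fx=8,fy=8,interpolation=cv2.INTER_CUBIC)
def dr(P,c):
    uv=np.array([proj("top",p) for p in P]); cv2.polylines(v,[np.round((uv+.5)*8).astype(int)],True,c,1)
for q in blade_polys5(.026)(b): dr(q[0][0],(0,0,255))
cv2.imwrite("pics/d.png",v[1380:1900,1280:1980])
# pin: brightest centroid in slot
hp=[.4559,-.1753,1.3822]
for y in (-9,-7,-5,-3,0): print(y,proj("top",w2(np.array([[.045,y/1000,.035]]),hp)[0]))
print(im[196:212,296:310].mean(2).astype(int))
E
```

```text
[ 0.469   0.1862 -0.2361 -0.0293  0.0147  0.0194  0.0088] 44.5238252761 -13.528254788725961
[ 0.469   0.1861 -0.2412 -0.0291  0.0147  0.0196  0.0096] 44.78764880521519 -13.821581894326915
-9 [302.6025 201.1646]
-7 [302.4935 201.8292]
-5 [302.3845 202.4942]
-3 [302.2754 203.1595]
0 [302.1117 204.1581]
[[ 97  93  93  92  95  93  92  92  95  95  94  93  94  93]
 [ 91  88  89  93  93  93  92  94  93  95  93  94  93  94]
 [117 115 105  86  84  88  89  91  92  93  89  92  93  94]
 [200 192 172 119 117 109  99 101  89  86  82  87  87  89]
 [230 214 213 218 222 162 121 124  85 126 115 121 108 109]
 [225 209 205 210 216  64 111 105  80 228 220 217 190 178]
 [225 208 205 208 214  80 222 216  91 219 210 207 208 212]
 [222 208 205 210 219  15 186 195 142 215 206 205 205 204]
 [218 206 205 211 216  17   0  37 176 213 206 202 202 204]
 [212 205 205 210 172  26  35  51 188 211 204 205 205 204]
 [211 205 208 215 160  31  37  66 228 207 204 203 203 203]
 [216 211 213 217  66  29  38  93 224 209 201 201 202 202]
 [208 203 209 216 101  63  49 116 224 210 206 204 205 203]
 [ 28  51 114 158 174 128  90 176 216 207 213 212 210 209]
 [ 47  50  47  49  39  29  57  60 129 157 208 207 204 201]
 [100 101  99  98  47  50  48  45  42  45  46  15  48  62]]
```

View pics/d.png

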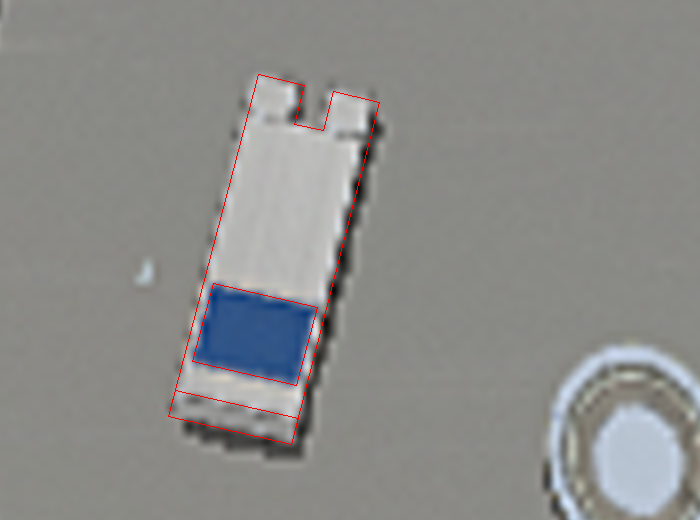

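```bash
cat > plan.py <<'E'
# usage: plan.py x y z yawdeg   (target TCP world, tool down, tool-x yaw)
import sys; from h import *
def state():
    s=arm.observe(); R=Rot.from_rotvec(s["orientation"]).as_matrix()
    return s,R,np.degrees(np.arctan2(R[1,0],R[0,0]))
def down(yaw):
    c,s=np.cos(np.radians(yaw)),np.sin(np.radians(yaw)); return np.array([[c,s,0],[s,-c,0],[0,0,-1.]])
def rel(R,p,tp,yaw):
    return R.T@(np.array(tp)-p), Rot.from_matrix(R.T@down(yaw)).as_rotvec()
if __name__=="__main__":
    np.set_printoptions(precision=4,suppress=True)
    s,R,y=state(); a=[float(v) for v in sys.argv[1:]]
    print("t",s["time"],"p",s["tool_pos"],"yaw",y,"tilt",R[:,2],"F",s["ft_force"],"w",s["gripper_width"],"q",s["qpos"])
    if a: print(*rel(R,s["tool_pos"],a[:3],a[3]))
E
python3 plan.py .4593 .1883 .16 -13.5
```

```text
t 0.7 p [ 0.2121 -0.5075  0.2275] yaw 22.677041218344616 tilt [ 0.     -0.0001 -1.    ] F [-0.0451 -0.0778  0.0101] w 0.09415648363802048 q [-1.2781  0.0871  1.3707 -0.      1.6836 -0.1031]
[ 0.4964 -0.5467  0.0675] [ 0.0001 -0.      0.6314]
```

Call:
apply_moves(moves=[[0.028,-0.03,0,0,0,0.05,0.094],[0.056,-0.061,0,0,0,0.1,0.094],[0.084,-0.092,0,0,0,0.15,0.094],[0.112,-0.122,0,0,0,0.2,0.094],[0.14,-0.153,0,0,0,0.25,0.094],[0.168,-0.184,0,0,0,0.3,0.094],[0.196,-0.214,0,0,0,0.35,0.094],[0.224,-0.245,0,0,0,0.4,0.094]])

```text
time: 1.37
tool_pos: [0.3244, -0.1934, 0.2278]
orientation: [3.141, -0.012, 0.002]
ft_force: [0.9, 0.6, -0.2]
gripper_width: 0.0941
```

```bash
python3 plan.py .4593 .1883 .16 -13.5
```

```text
t 1.3667 p [ 0.3244 -0.1934  0.2278] yaw -0.43212938905422926 tilt [ 0.0012 -0.0009 -1.    ] F [ 0.8917  0.551  -0.166 ] w 0.09408437250204732 q [-0.6881 -0.3086  1.7276  0.0001  1.7211  0.8902]
[ 0.1319 -0.3828  0.0676] [ 0.0007 -0.0013  0.2281]
```

Call:
apply_moves(moves=[[0.013,-0.038,0,0,0,0.03,0.094],[0.026,-0.077,0,0,0,0.06,0.094],[0.039,-0.115,0,0,0,0.09,0.094],[0.052,-0.153,0,0,0,0.12,0.094],[0.065,-0.191,0,0,0,0.15,0.094],[0.078,-0.23,0,0,0,0.18,0.094],[0.091,-0.268,0.01,0,0,0.21,0.094],[0.104,-0.3,0.03,0,0,0.228,0.094]])

```text
time: 2.03
tool_pos: [0.4313, 0.1074, 0.2002]
orientation: [-3.119, 0.363, -0.011]
ft_force: [0.8, -0.2, 0.9]
gripper_width: 0.0937
```

```bash
python3 plan.py .4593 .1883 .09 -13.5
python3 - <<'E'
from h import *
cv2.imwrite("pics/s1.png",arm.get_image("scene"))
E
```

```text
t 2.0333 p [0.4313 0.1074 0.2002] yaw -13.276933332637633 tilt [ 0.0073  0.0011 -1.    ] F [ 0.8066 -0.2221  0.8824] w 0.09370862578879362 q [ 0.1161 -0.1495  1.6548  0.0003  1.629   1.9186]
[ 0.0079 -0.0849  0.1105] [-0.0028 -0.0069  0.0039]
```

Call:
apply_moves(moves=[[0.001,-0.015,0.02,0,0,0.002,0.094],[0.003,-0.035,0.045,0,0,0.004,0.094],[0.005,-0.055,0.07,0,0,0.004,0.094],[0.007,-0.075,0.095,0,0,0.004,0.094],[0.008,-0.085,0.11,0,0,0.004,0.094],[0.008,-0.085,0.11,0,0,0.004,0.094],[0.008,-0.085,0.11,0,0,0.004,0.094],[0.008,-0.085,0.11,0,0,0.004,0.094]])

```text
time: 2.75
tool_pos: [0.4574, 0.1848, 0.0886]
orientation: [-3.12, 0.371, -0.002]
ft_force: [-0.4, 0.4, -0.8]
gripper_width: 0.0937
```

```bash
python3 plan.py .4593 .1883 .037 -13.5
python3 - <<'E'
from h import *
im=arm.get_image("scene");cv2.imwrite("pics/s2.png",cv2.resize(im[110:280,150:350],None,fx=4,fy=3.5,interpolation=2))
im=arm.get_image("top");cv2.imwrite("pics/t2.png",cv2.resize(im[150:260,130:290],None,fx=5,fy=5,interpolation=2))
E
```

```text
t 2.75 p [0.4574 0.1848 0.0886] yaw -13.552468355126937 tilt [ 0.0016 -0.0001 -1.    ] F [-0.4374  0.3703 -0.8264] w 0.09368587915092112 q [ 0.2692  0.0315  1.7099 -0.0005  1.3987  2.0767]
[ 0.0009 -0.0039  0.0516] [-0.0003 -0.0016 -0.0009]
```

View pics/s2.png

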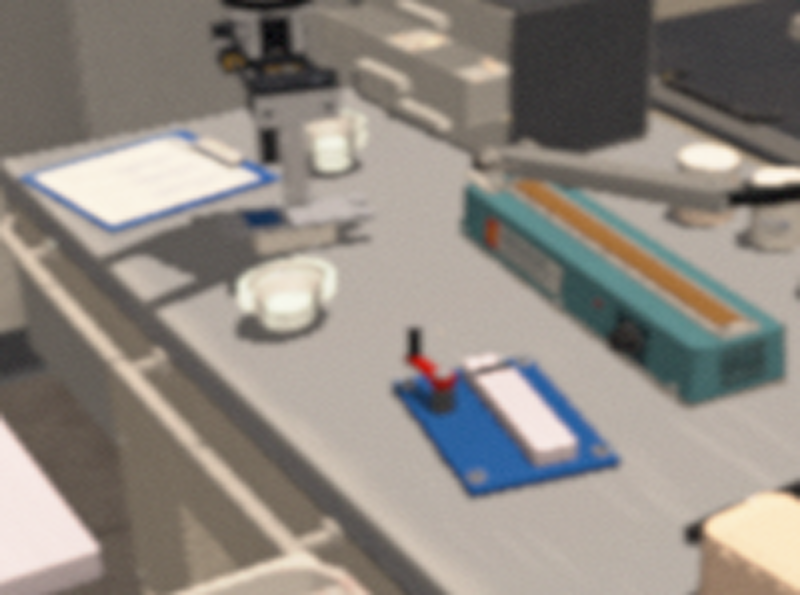

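View pics/t2.png

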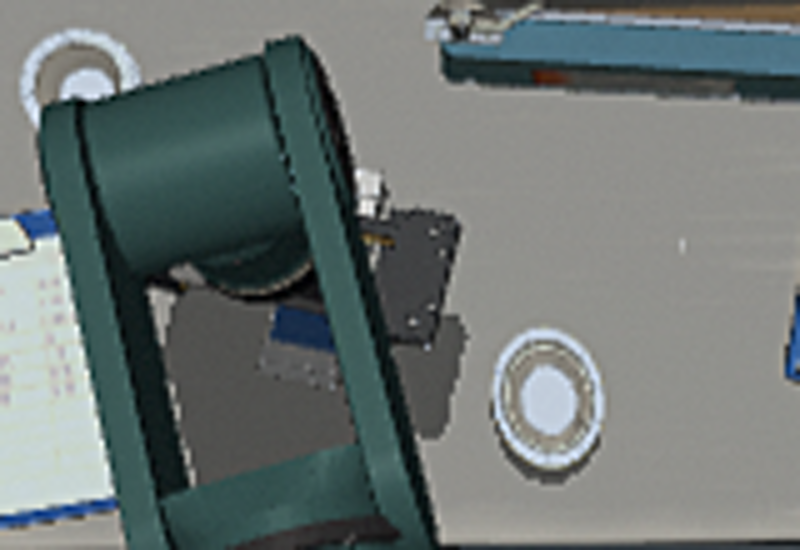

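Call:
apply_moves(moves=[[0.001,-0.002,0.01,0,0,0,0.094],[0.002,-0.003,0.025,0,0,0,0.094],[0.002,-0.003,0.04,0,0,0,0.094],[0.002,-0.003,0.048,0,0,0,0.085],[0.002,-0.003,0.051,0,0,0,0.075],[0.002,-0.003,0.051,0,0,0,0.065],[0.002,-0.003,0.051,0,0,0,0.06],[0.002,-0.003,0.051,0,0,0,0.055]], newtons=10)

```text
time: 3.52
tool_pos: [0.4603, 0.1879, 0.0375]
orientation: [-3.119, 0.37, -0.003]
ft_force: [1.0, -0.2, 0.3]
gripper_width: 0.0646
```

Call:
apply_moves(moves=[[0,0,0,0,0,0,0.05],[0,0,0,0,0,0,0.045],[0,0,0,0,0,0,0.04],[0,0,0,0,0,0,0.03],[0,0,0,0,0,0,0.03],[0,0,0,0,0,0,0.03],[0,0,0,0,0,0,0.03],[0,0,0,0,0,0,0.03]], newtons=10)

```text
time: 4.18
tool_pos: [0.4601, 0.1882, 0.0372]
orientation: [-3.119, 0.37, -0.002]
ft_force: [0.5, 2.3, 3.9]
gripper_width: 0.0455
```

```bash
python3 plan.py
python3 - <<'E'
from h import *
im=arm.get_image("scene");cv2.imwrite("pics/s3.png",cv2.resize(im[110:230,180:300],None,fx=5,fy=5,interpolation=2))
E
```

```text
t 4.1833 p [0.4601 0.1882 0.0372] yaw -13.531782599894909 tilt [ 0.0015  0.001  -1.    ] F [0.5483 2.3052 3.8681] w 0.04552785581908319 q [0.2738 0.0898 1.759  0.0005 1.2911 2.0806]
```

View pics/s3.png

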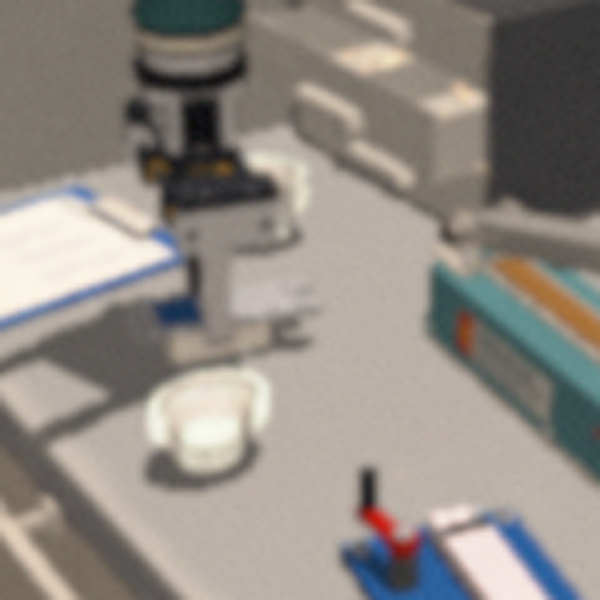

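Call:
apply_moves(moves=[[0,0,0,0,0,0,0.03],[0,0,0,0,0,0,0.03],[0,0,-0.003,0,0,0,0.03],[0,0,-0.01,0,0,0,0.03],[0,0,-0.025,0,0,0,0.03],[0,0,-0.045,0,0,0,0.03],[0,0,-0.065,0,0,0,0.03],[0,0,-0.073,0,0,0,0.03]], newtons=40)

```text
time: 4.9
tool_pos: [0.4602, 0.1875, 0.1115]
orientation: [3.12, -0.37, 0.004]
ft_force: [0.9, 0.1, -1.3]
gripper_width: 0.0451
```

```bash
python3 - <<'E'
from h import *
im=arm.get_image("scene");cv2.imwrite("pics/s4.png",cv2.resize(im[110:230,180:300],None,fx=5,fy=5,interpolation=2))
E
python3 plan.py .42 -.21 .13 79.2
```

```text
t 4.95 p [0.4608 0.1877 0.1124] yaw -13.542599883698307 tilt [ 0.0043  0.0004 -1.    ] F [ 0.8738 -0.2662 -1.3068] w 0.04541086477733157 q [ 0.2733  0.0202  1.672  -0.0008  1.4451  2.0806]
[ 0.0535  0.3962 -0.018 ] [ 0.0022 -0.0043 -1.6187]
```

View pics/s4.png

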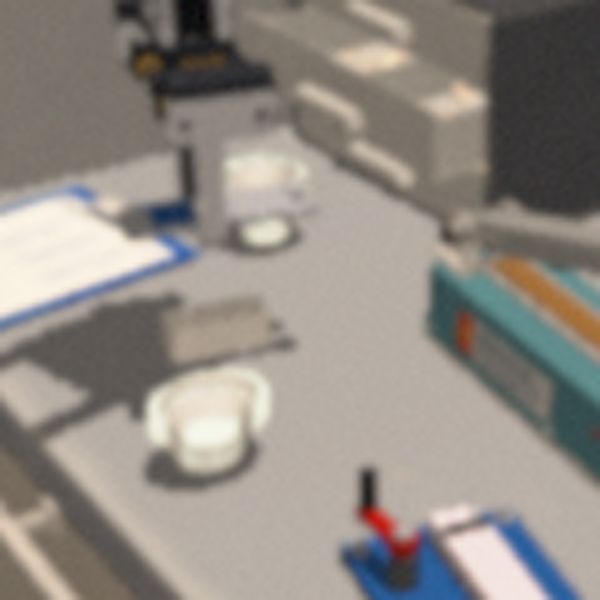

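Call:
apply_moves(moves=[[0.005,0.02,0,0,0,-0.08,0.03],[0.01,0.045,0,0,0,-0.18,0.03],[0.016,0.07,0,0,0,-0.28,0.03],[0.022,0.095,0,0,0,-0.38,0.03],[0.028,0.12,0,0,0,-0.48,0.03],[0.033,0.145,0,0,0,-0.58,0.03],[0.039,0.17,0,0,0,-0.68,0.03],[0.044,0.2,0,0,0,-0.78,0.03]])

```text
time: 5.62
tool_pos: [0.4542, -0.0179, 0.1078]
orientation: [-3.023, -0.852, 0.004]
ft_force: [0.4, 0.3, -1.6]
gripper_width: 0.0453
```

```bash
python3 plan.py .4522 -.2214 .09 79.2
```

```text
t 5.6167 p [ 0.4542 -0.0179  0.1078] yaw 31.48293747228385 tilt [-0.0029  0.0004 -1.    ] F [ 0.394   0.2625 -1.6334] w 0.045349639197523446 q [-0.1641 -0.0684  1.7681 -0.0001  1.4448  0.8573]
[-0.108   0.1725  0.0177] [-0.0027  0.0014 -0.8328]
```

Call:
apply_moves(moves=[[-0.015,0.025,0,0,0,-0.11,0.03],[-0.03,0.05,0,0,0,-0.22,0.03],[-0.046,0.074,0,0,0,-0.33,0.03],[-0.062,0.099,0,0,0,-0.44,0.03],[-0.078,0.124,0,0,0,-0.55,0.03],[-0.093,0.149,0,0,0,-0.66,0.03],[-0.104,0.166,0,0,0,-0.76,0.03],[-0.109,0.174,0,0,0,-0.839,0.03]])

```text
time: 6.28
tool_pos: [0.4508, -0.2248, 0.1076]
orientation: [-2.417, -2.004, 0.004]
ft_force: [-0.1, 0.6, -0.9]
gripper_width: 0.0455
```

Call:
apply_moves(moves=[[0,0,0.005,0,0,0,0.03],[0,0,0.015,0,0,0,0.03],[0,0,0.025,0,0,0,0.03],[0,0,0.035,0,0,0,0.03],[0,0,0.04,0,0,0,0.03],[0,0,0.04,0,0,0,0.03],[0,0,0.04,0,0,0,0.03],[0,0,0.04,0,0,0,0.03]])

```text
time: 6.95
tool_pos: [0.4526, -0.2222, 0.0699]
orientation: [2.419, 2.003, 0.0]
ft_force: [-0.3, -0.1, -2.1]
gripper_width: 0.0453
```

```bash
python3 - <<'E'
from h import *
im=arm.get_image("scene");cv2.imwrite("pics/s5raw.png",im);cv2.imwrite("pics/s5.png",cv2.resize(im[170:270,210:340],None,fx=6,fy=6,interpolation=2))
im=arm.get_image("top");cv2.imwrite("pics/t5raw.png",im);cv2.imwrite("pics/t5.png",cv2.resize(im[160:260,250:380],None,fx=6,fy=6,interpolation=2))
E
python3 plan.py .4522 -.2214 .09 79.2
```

```text
t 7.05 p [ 0.4528 -0.2225  0.0703] yaw 79.24118102493657 tilt [ 0.0013 -0.001  -1.    ] F [-0.8237 -0.5304 -2.3965] w 0.04543082209528834 q [-0.5691  0.0723  1.7061 -0.0001  1.3616 -0.3813]
[ 0.001  -0.0007 -0.0197] [0.0015 0.0007 0.0007]
```

View pics/s5.png

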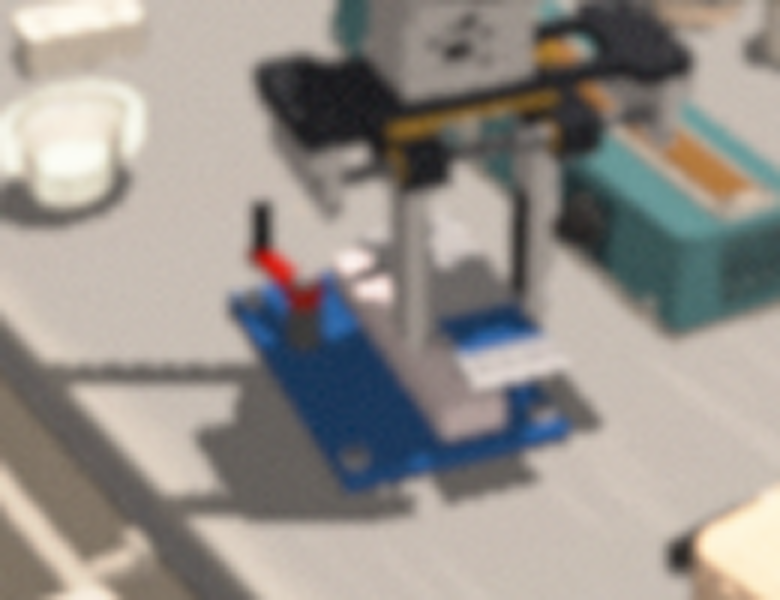

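View pics/t5.png

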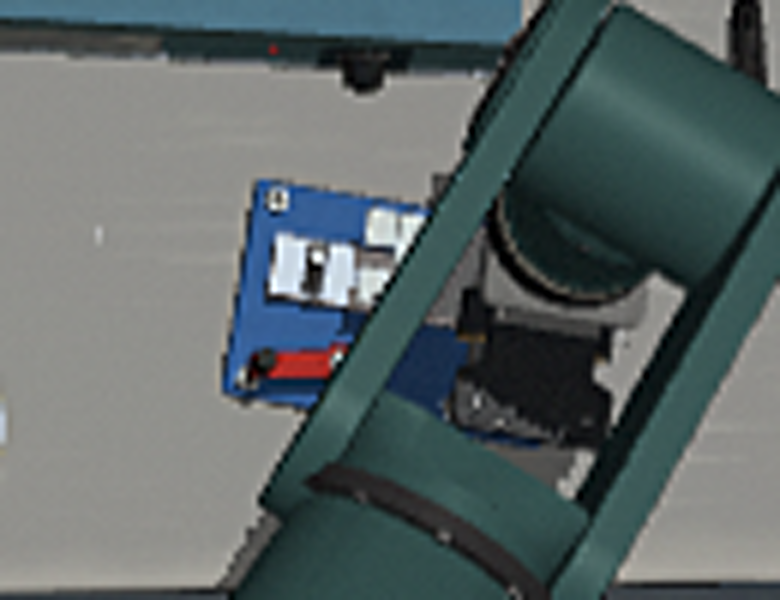

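```bash
cat > ov.py <<'E'
import sys; from h import *
def overlay(src,cam,out,blade,bz,roi,f=8,pin=None,hp=(.4559,-.1753,1.3822)):
    im=cv2.imread(src); l,t,w,h=roi
    v=cv2.resize(im[t:t+h,l:l+w],None,fx=f,fy=f,interpolation=cv2.INTER_CUBIC)
    def dr(P,c):
        uv=np.array([proj(cam,p) for p in P])-[l,t]; cv2.polylines(v,[np.round((uv+.5)*f).astype(int)],True,c,1)
    dr(w2(rect(-80,80,-44,66,10),hp),(0,255,0)); dr(w2(rect(-70,66,-15,15,26),hp),(0,255,0))
    P=bladepoly.copy();P[:,2]=bz+.006; 
    if blade is not None: dr(w2(P,blade),(0,0,255))
    if pin is not None:
        a=np.linspace(0,6.28,30); 
        for z in (.035,.026): dr(w2(np.c_[.045+.004*np.cos(a),pin+.004*np.sin(a),0*a+z],hp),(0,255,255))
    cv2.imwrite(out,v)
E
python3 - <<'E'
from ov import *
y=np.radians(79.2); p=np.array([.4522,-.2214])+.010*np.array([np.cos(y),np.sin(y)])
overlay("pics/t5raw.png","top","pics/o5.png",(*p,y),.059,(285,185,50,50),12,-.005)
E
```

```text
(no output)
```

View pics/o5.png

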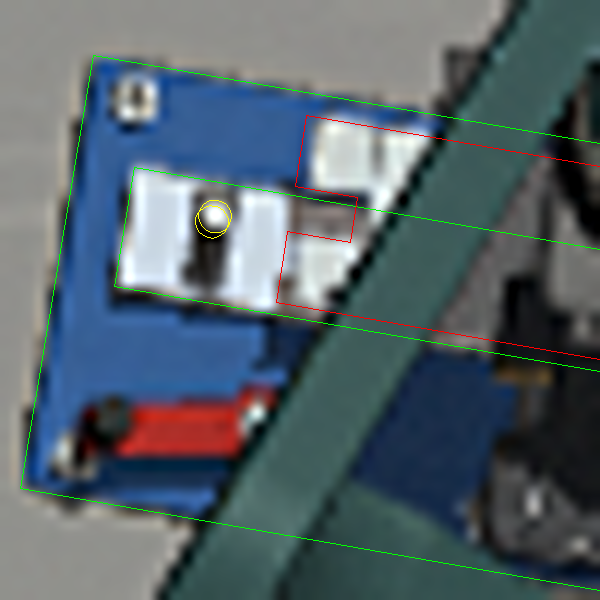

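Call:
apply_moves(moves=[[0,0,0.006,0,0,0,0.03],[0,0,0.012,0,0,0,0.03],[0,0,0.018,0,0,0,0.03],[0,0,0.024,0,0,0,0.03],[0,0,0.028,0,0,0,0.03],[0,0,0.03,0,0,0,0.03],[0,0,0.031,0,0,0,0.03],[0,0,0.032,0,0,0,0.03]])

```text
time: 7.72
tool_pos: [0.4522, -0.2224, 0.0373]
orientation: [-2.42, -2.003, 0.0]
ft_force: [-0.0, 0.7, -1.2]
gripper_width: 0.0452
```

```bash
python3 - <<'E'
from ov import *
cv2.imwrite("pics/t6raw.png",arm.get_image("top"));im=arm.get_image("scene");cv2.imwrite("pics/s6raw.png",im)
y=np.radians(79.2); p=np.array([.4522,-.2214])+.008*np.array([np.cos(y),np.sin(y)])
overlay("pics/t6raw.png","top","pics/o6.png",(*p,y),.027,(285,185,50,50),12,-.005)
overlay("pics/s6raw.png","scene","pics/os6.png",(*p,y),.027,(240,190,75,60),10,-.005)
E
python3 plan.py
```

```text
t 7.8167 p [ 0.4523 -0.2224  0.0376] yaw 79.22523261313626 tilt [ 0.0002 -0.0002 -1.    ] F [-0.2508 -0.0472 -1.755 ] w 0.04511262429953347 q [-0.5695  0.1054  1.741  -0.      1.2949 -0.3815]
```

View pics/o6.png

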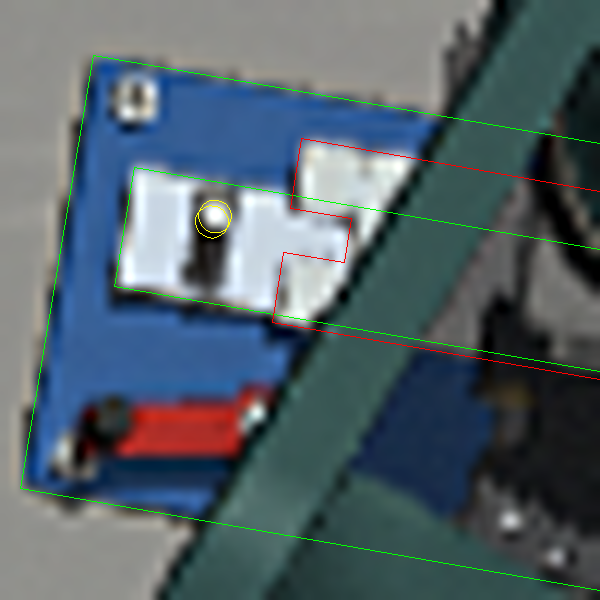

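View pics/os6.png

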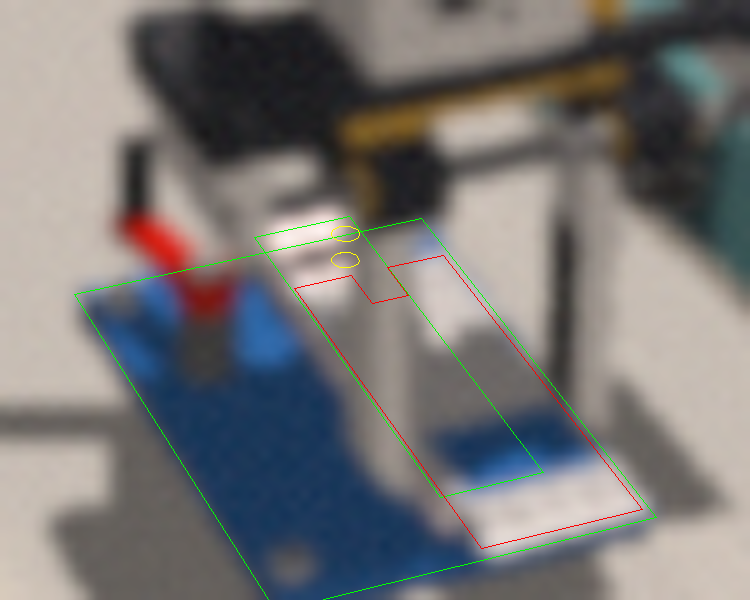

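Call:
apply_moves(moves=[[0.002,0.0005,0,0,0,0,0.03],[0.004,0.0005,0,0,0,0,0.03],[0.006,0.0005,0,0,0,0,0.03],[0.008,0.0005,0,0,0,0,0.03],[0.009,0.0005,0,0,0,0,0.03],[0.01,0.0005,0,0,0,0,0.03],[0.011,0.0005,0,0,0,0,0.03],[0.011,0.0005,0,0,0,0,0.03]])

```text
time: 8.48
tool_pos: [0.4548, -0.2114, 0.0375]
orientation: [2.42, 2.003, 0.0]
ft_force: [0.2, 1.0, -1.6]
gripper_width: 0.045
```

Call:
apply_moves(moves=[[0.0005,0,0,0,0,0,0.03],[0.001,0,0,0,0,0,0.03],[0.0015,0,0,0,0,0,0.03],[0.002,0,0,0,0,0,0.03],[0.0025,0,0,0,0,0,0.03],[0.003,0,0,0,0,0,0.03],[0.0035,0,0,0,0,0,0.03],[0.004,0,0,0,0,0,0.03]])

```text
time: 9.15
tool_pos: [0.4555, -0.2076, 0.0375]
orientation: [2.42, 2.003, 0.0]
ft_force: [-0.3, 0.5, -1.4]
gripper_width: 0.0453
```

```bash
python3 - <<'E'
from ov import *
cv2.imwrite("pics/t7raw.png",arm.get_image("top"))
y=np.radians(79.2); c,s=np.cos(y),np.sin(y);p=np.array([.4522,-.2214])+.023*np.array([c,s])+.0005*np.array([s,-c])
overlay("pics/t7raw.png","top","pics/o7.png",(*p,y),.027,(285,185,50,50),12,-.005)
E
python3 plan.py
```

```text
t 9.2 p [ 0.4556 -0.2076  0.0375] yaw 79.23160813079618 tilt [ 0.0001  0.     -1.    ] F [ 0.4074 -0.2127 -1.4509] w 0.04525422183135481 q [-0.5409  0.0983  1.749   0.0001  1.2942 -0.353 ]
```

View pics/o7.png

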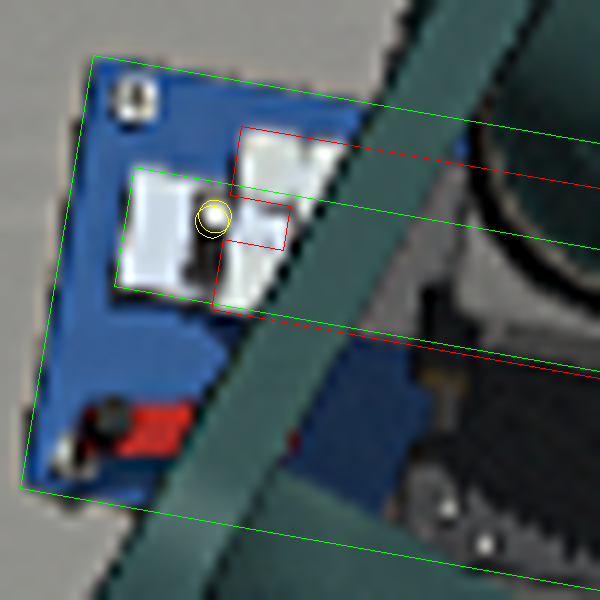

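Call:
apply_moves(moves=[[0.0005,0,0,0,0,0,0.03],[0.001,0,0,0,0,0,0.03],[0.0015,0,0,0,0,0,0.03],[0.002,0,0,0,0,0,0.03],[0.0025,0,0,0,0,0,0.03],[0.003,0,0,0,0,0,0.03],[0.0035,0,0,0,0,0,0.03],[0.004,0,0,0,0,0,0.03]])

```text
time: 9.87
tool_pos: [0.4563, -0.2037, 0.0375]
orientation: [2.42, 2.003, -0.0]
ft_force: [0.1, 0.6, -1.6]
gripper_width: 0.045
```

Call:
apply_moves(moves=[[0.0005,0,0,0,0,0,0.03],[0.001,0,0,0,0,0,0.03],[0.0015,0,0,0,0,0,0.03],[0.002,0,0,0,0,0,0.03],[0.0025,0,0,0,0,0,0.03],[0.003,0,0,0,0,0,0.03],[0.0035,0,0,0,0,0,0.03],[0.004,0,0,0,0,0,0.03]])

```text
time: 10.53
tool_pos: [0.457, -0.1998, 0.0375]
orientation: [2.42, 2.003, -0.0]
ft_force: [0.0, 0.4, -2.3]
gripper_width: 0.0449
```

Call:
apply_moves(moves=[[0.0003,0,0.0002,0,0,0,0.03],[0.0006,0,0.0004,0,0,0,0.03],[0.0009,0,0.0006,0,0,0,0.03],[0.0012,0,0.0006,0,0,0,0.03],[0.0015,0,0.0006,0,0,0,0.03],[0.0018,0,0.0006,0,0,0,0.03],[0.002,0,0.0006,0,0,0,0.03],[0.002,0,0.0006,0,0,0,0.03]])

```text
time: 11.2
tool_pos: [0.4576, -0.1982, 0.0372]
orientation: [2.419, 2.003, 0.0]
ft_force: [-0.3, -1.9, 1.6]
gripper_width: 0.0453
```

Call:
apply_moves(moves=[[0.0003,0,0,0,0,0,0.03],[0.0006,0,0,0,0,0,0.03],[0.0009,0,0,0,0,0,0.03],[0.0012,0,0,0,0,0,0.03],[0.0015,0,0,0,0,0,0.03],[0.0018,0,0,0,0,0,0.03],[0.002,0,0,0,0,0,0.03],[0.002,0,0,0,0,0,0.03]])

```text
time: 11.87
tool_pos: [0.458, -0.1962, 0.0372]
orientation: [2.419, 2.003, -0.0]
ft_force: [0.1, -3.1, 3.1]
gripper_width: 0.0449
```

Call:
apply_moves(moves=[[0.0003,0,-0.0003,0,0,0,0.03],[0.0006,0,-0.0003,0,0,0,0.03],[0.0009,0,-0.0003,0,0,0,0.03],[0.0012,0,-0.0003,0,0,0,0.03],[0.0015,0,-0.0003,0,0,0,0.03],[0.0018,0,-0.0003,0,0,0,0.03],[0.002,0,-0.0003,0,0,0,0.03],[0.002,0,-0.0003,0,0,0,0.03]])

```text
time: 12.53
tool_pos: [0.4581, -0.1939, 0.0372]
orientation: [-2.42, -2.003, 0.0]
ft_force: [-0.8, -2.2, 1.5]
gripper_width: 0.0452
```

```bash
python3 - <<'E'
from ov import *
cv2.imwrite("pics/t8raw.png",arm.get_image("top"))
y=np.radians(79.2); c,s=np.cos(y),np.sin(y);p=np.array([.4522,-.2214])+.037*np.array([c,s])+.0005*np.array([s,-c])
overlay("pics/t8raw.png","top","pics/o8.png",(*p,y),.0265,(285,185,50,50),12,-.005)
E
python3 plan.py
```

```text
t 12.5833 p [ 0.4581 -0.1939  0.0372] yaw 79.23170354289053 tilt [-0.0001 -0.0001 -1.    ] F [-0.2824 -2.6739  2.6143] w 0.044959042915694726 q [-0.5144  0.0919  1.7566 -0.0001  1.2931 -0.3264]
```

View pics/o8.png

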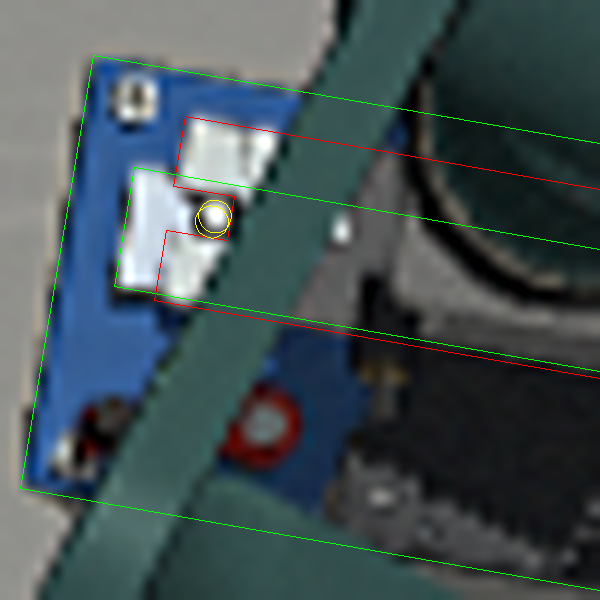

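Call:
apply_moves(moves=[[0.0002,0,0,0,0,0,0.03],[0.0004,0,0,0,0,0,0.03],[0.0006,0,0,0,0,0,0.03],[0.0008,0,0,0,0,0,0.03],[0.001,0,0,0,0,0,0.03],[0.001,0,0,0,0,0,0.03],[0.001,0,0,0,0,0,0.03],[0.001,0,0,0,0,0,0.03]])

```text
time: 13.25
tool_pos: [0.4583, -0.1929, 0.0372]
orientation: [2.42, 2.003, -0.0]
ft_force: [-1.0, -3.4, 2.3]
gripper_width: 0.0452
```

Call:
apply_moves(moves=[[0.0002,0,0,0,0,0,0.03],[0.0004,0,0,0,0,0,0.03],[0.0006,0,0,0,0,0,0.03],[0.0008,0,0,0,0,0,0.03],[0.001,0,0,0,0,0,0.03],[0.001,0,0,0,0,0,0.03],[0.001,0,0,0,0,0,0.03],[0.001,0,0,0,0,0,0.03]])

```text
time: 13.92
tool_pos: [0.4584, -0.1926, 0.0372]
orientation: [2.419, 2.002, -0.002]
ft_force: [-1.4, -5.6, 1.6]
gripper_width: 0.045
```

Call:
apply_moves(moves=[[0.0002,0,0,0,0,0,0.03],[0.0004,0,0,0,0,0,0.03],[0.0006,0,0,0,0,0,0.03],[0.0008,0,0,0,0,0,0.03],[0.0008,0,0,0,0,0,0.03],[0.0008,0,0,0,0,0,0.03],[0.0008,0,0,0,0,0,0.03],[0.0008,0,0,0,0,0,0.03]])

```text
time: 14.58
tool_pos: [0.4584, -0.1925, 0.0372]
orientation: [2.419, 2.002, -0.003]
ft_force: [-1.5, -6.4, 0.9]
gripper_width: 0.0453
```

```bash
python3 - <<'E'
from ov import *
cv2.imwrite("pics/t9raw.png",arm.get_image("top"));cv2.imwrite("pics/s9raw.png",arm.get_image("scene"))
hp=(.4559,-.1753,1.3822); o=w2(np.array([[-.009,-.005,0]]),hp)[0]
overlay("pics/t9raw.png","top","pics/o9.png",(o[0],o[1],hp[2]),.026,(285,185,50,50),12,-.005)
overlay("pics/s9raw.png","scene","pics/os9.png",(o[0],o[1],hp[2]),.026,(240,190,75,60),10,-.005)
E
python3 plan.py
```

```text
t 14.6833 p [ 0.4584 -0.1925  0.0372] yaw 79.22216419316136 tilt [-0.0005 -0.0028 -1.    ] F [-1.7441 -7.9564  0.824 ] w 0.0453126527811984 q [-0.5099  0.0908  1.7578 -0.0028  1.292  -0.3211]
```

View pics/o9.png

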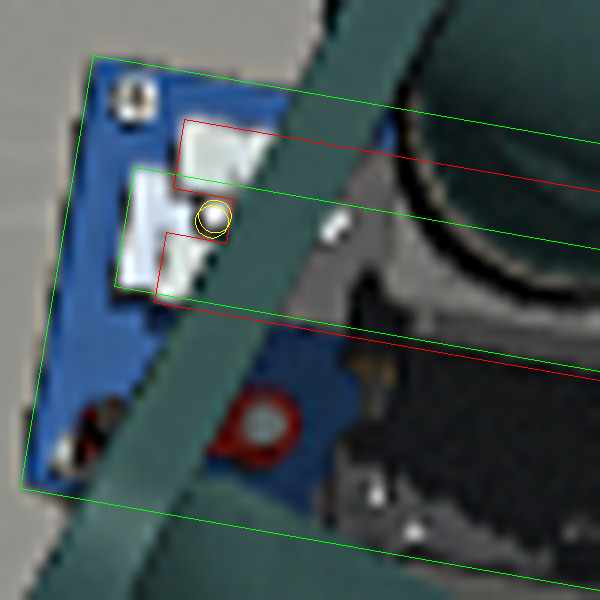

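View pics/os9.png

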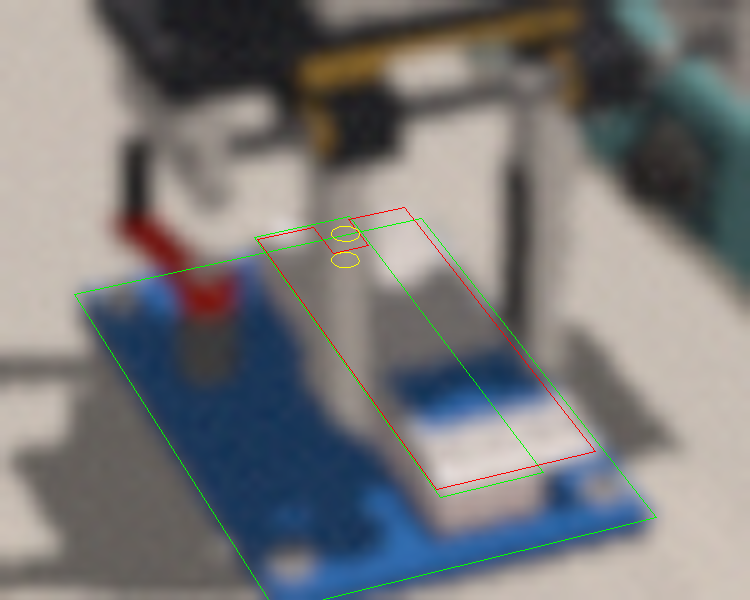

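Call:
apply_moves(moves=[[-0.0004,0,0,0,0,0,0.03],[-0.0008,0,0,0,0,0,0.03],[-0.0008,0,0.0002,0,0,0,0.046],[-0.0008,0,0.0002,0,0,0,0.05],[-0.0008,0,0.0002,0,0,0,0.055],[-0.0008,0,0.0002,0,0,0,0.06],[-0.0008,0,0.0002,0,0,0,0.066],[-0.0008,0,0.0002,0,0,0,0.07]], newtons=20)

```text
time: 15.35
tool_pos: [0.4584, -0.1913, 0.0366]
orientation: [-2.419, -2.003, -0.001]
ft_force: [0.3, 0.1, -0.3]
gripper_width: 0.0685
```

Call:
apply_moves(moves=[[0,0,-0.005,0,0,0,0.07],[0,0,-0.015,0,0,0,0.07],[0,0,-0.03,0,0,0,0.07],[0,0,-0.05,0,0,0,0.07],[0,0,-0.07,0,0,0,0.07],[-0.03,0,-0.09,0,0,0,0.07],[-0.06,0,-0.1,0,0,0,0.07],[-0.08,0,-0.1,0,0,0,0.07]])

```text
time: 16.02
tool_pos: [0.4451, -0.2735, 0.142]
orientation: [2.413, 1.998, 0.002]
ft_force: [0.6, 0.2, 0.6]
gripper_width: 0.0698
```

```bash
python3 - <<'E'
from ov import *
cv2.imwrite("pics/t10raw.png",arm.get_image("top"));cv2.imwrite("pics/s10raw.png",arm.get_image("scene"))
hp=(.4559,-.1753,1.3822); o=w2(np.array([[-.009,-.005,0]]),hp)[0]
overlay("pics/t10raw.png","top","pics/o10.png",(o[0],o[1],hp[2]),.026,(285,185,65,50),12,-.005)
overlay("pics/s10raw.png","scene","pics/os10.png",(o[0],o[1],hp[2]),.026,(240,190,75,60),10,-.005)
for c in("top","scene"):
  for d in arm.place_of(c,"clamp_stud")[:2]: print(c,d["score"],d["xy"],ray(c,d["xy"],.0665))
E
python3 plan.py
```

```text
top 0.51 [293.0, 222.2] [ 0.40820754 -0.10102722  0.0665    ]
scene 0.66 [253.3, 202.6] [ 0.42212229 -0.09604639  0.0665    ]
t 16.2167 p [ 0.4435 -0.2705  0.1375] yaw 79.16421785807164 tilt [ 0.0006  0.0005 -1.    ] F [ 0.0251  0.6912 -0.1694] w 0.07023692631721376 q [-0.6573  0.0549  1.5847  0.0008  1.5019 -0.4683]
```

View pics/o10.png

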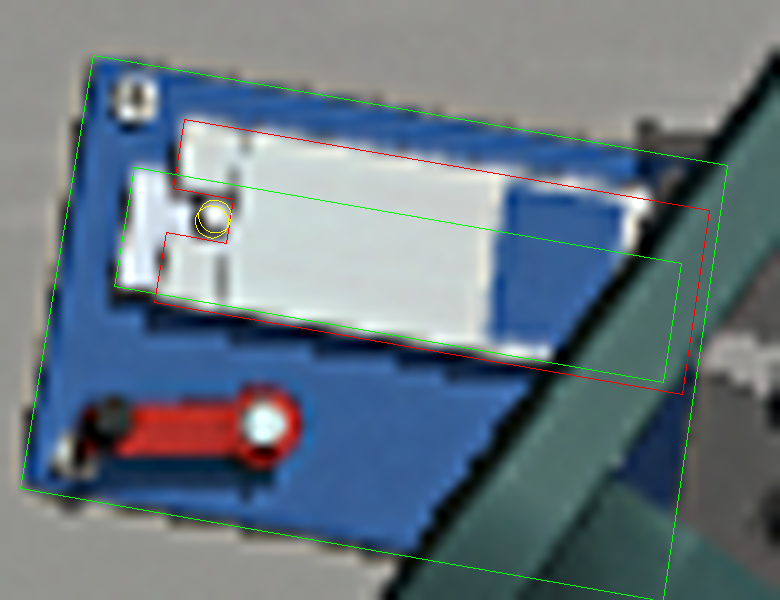

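View pics/os10.png

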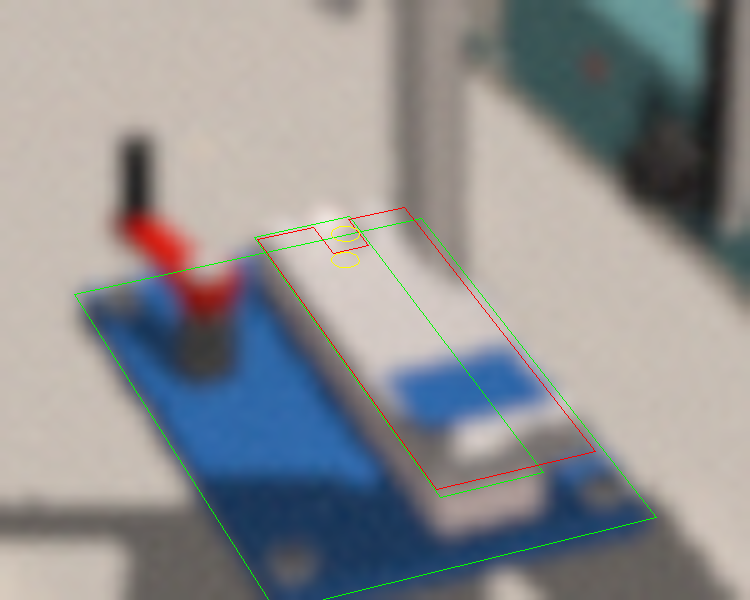

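Run:
```python
from h import *
np.set_printoptions(precision=4,suppress=True)
hp=np.array((.4559,-.1753,1.3822)); piv=w2(np.array([[.026,.045,0]]),hp)[0]; print(piv)
im=cv2.imread("pics/t10raw.png"); 
for z in (.041,.0665):
  for th in (0,.1,.2,.3):
    a=hp[2]+np.radians(20)-th
    X=piv+[.038*np.cos(a),.038*np.sin(a),z]; print(z,th,X,proj("top",X)*1, (proj("top",X)-[285,185]+.5)*12, "scene",(proj("scene",X)-[240,190]+.5)*10)
print(im[212:230,288:312].mean(2).astype(int))
```

```text
[ 0.4166 -0.1413  0.    ]
0.041 0 [ 0.4105 -0.1038  0.041 ] [293.3809 222.3819] [106.5703 454.5829] scene [118.7089 230.6091]
0.041 0.1 [ 0.4143 -0.1034  0.041 ] [293.2036 221.0851] [104.443  439.0213] scene [129.3419 226.075 ]
0.041 0.2 [ 0.4181 -0.1034  0.041 ] [293.1571 219.7799] [103.8852 423.3587] scene [140.6842 222.1368]
0.041 0.3 [ 0.4219 -0.1037  0.041 ] [293.2417 218.4793] [104.9003 407.7516] scene [152.6276 218.8284]
0.0665 0 [ 0.4105 -0.1038  0.0665] [293.9601 221.3829] [113.5208 442.5952] scene [116.6604 154.7184]
0.0665 0.1 [ 0.4143 -0.1034  0.0665] [293.7792 220.0627] [111.3509 426.7527] scene [127.409  150.2629]
0.0665 0.2 [ 0.4181 -0.1034  0.0665] [293.7316 218.734 ] [110.7795 410.8076] scene [138.8736 146.392 ]
0.0665 0.3 [ 0.4219 -0.1037  0.0665] [293.8175 217.4099] [111.81   394.9193] scene [150.9449 143.139 ]
[[145  68 102 104 102 100 103 104 103  55  58  56  56  54  57  55  34  35
   30  24  24  19   8  29]
 [109  85  99 101 102 101 102 102 104 107 108 109 108 106 107 106  56  57
   54  55  56  54  55  31]
 [107  91 100 100 101 103 102 104 101 103 103 102 103 10
[... 860 characters left out ...]
11 140  21  70  51  37  35  35  35  30  31  33  32  33  27  15  31
   58  49  88 105 102  99]
 [100  41  96  74 102  47  48  46  47  43  44  44  44  45  41  47  39  27
   25  35 111 102 100  98]
 [ 80  82  69  31  37  48  52  57  62  61  64  65  60  61  61  61  62  42
   60  62 108 101 100 101]
 [118  81  46  44  76  94  88  93  92 100 104 110 106 107 109 112 111  62
  112 108 103 100  99 101]
 [154 154  91  98 161 158 121  77  65  73  78  58  71  83  87  97  98 102
  104 102  99 102 100  99]
 [147 149 153 152 150 151 151 154 157 157 157  77  81  71  67  75  80  59
   77  82  85  91  97  94]
 [146 145 146 147 145 146 146 147 146 149 149 153 155 156 156 157 154  76
   79  71  70  71  82  78]]
```

```bash
python3 plan.py .4166 -.1034 .13 90
```

```text
t 16.2167 p [ 0.4435 -0.2705  0.1375] yaw 79.16421785807164 tilt [ 0.0006  0.0005 -1.    ] F [ 0.0251  0.6912 -0.1694] w 0.07023692631721376 q [-0.6573  0.0549  1.5847  0.0008  1.5019 -0.4683]
[ 0.1591 -0.0579  0.0076] [ 0.0005 -0.0006 -0.1891]
```

Call:
apply_moves(moves=[[0.02,-0.008,0,0,0,-0.03,0.06],[0.048,-0.018,0.002,0,0,-0.06,0.05],[0.08,-0.03,0.004,0,0,-0.1,0.04],[0.11,-0.042,0.006,0,0,-0.14,0.032],[0.14,-0.052,0.007,0,0,-0.17,0.032],[0.159,-0.058,0.0075,0,0,-0.189,0.032],[0.159,-0.058,0.0075,0,0,-0.189,0.032],[0.159,-0.058,0.0075,0,0,-0.189,0.032]])

```text
time: 16.88
tool_pos: [0.4161, -0.102, 0.1295]
orientation: [2.217, 2.226, -0.0]
ft_force: [0.1, -0.4, 0.6]
gripper_width: 0.0317
```

```bash
python3 plan.py .4166 -.1034 .066 90;  python3 - <<'E'
from ov import *
cv2.imwrite("pics/s11raw.png",arm.get_image("scene"))
im=cv2.imread("pics/s11raw.png");cv2.imwrite("pics/s11.png",cv2.resize(im[165:255,220:320],None,fx=7,fy=6.5,interpolation=2))
E
python3 plan.py .4166 -.1034 .066 90
```

```text
t 16.8833 p [ 0.4161 -0.102   0.1295] yaw 90.24478212017955 tilt [ 0.0001 -0.0003 -1.    ] F [ 0.1303 -0.3919  0.5753] w 0.0317470810514189 q [-0.3728 -0.1477  1.795  -0.0002  1.4941 -0.3771]
[-0.0014  0.0005  0.0635] [0.0001 0.0003 0.0043]
t 16.9333 p [ 0.4163 -0.103   0.1296] yaw 90.15205456269861 tilt [ 0.0002 -0.0006 -1.    ] F [-1.3374  0.031   0.1806] w 0.031731117771993014 q [-0.3745 -0.1467  1.794  -0.0005  1.4939 -0.3771]
[-0.0004  0.0003  0.0636] [0.0002 0.0006 0.0027]
```

View pics/s11.png

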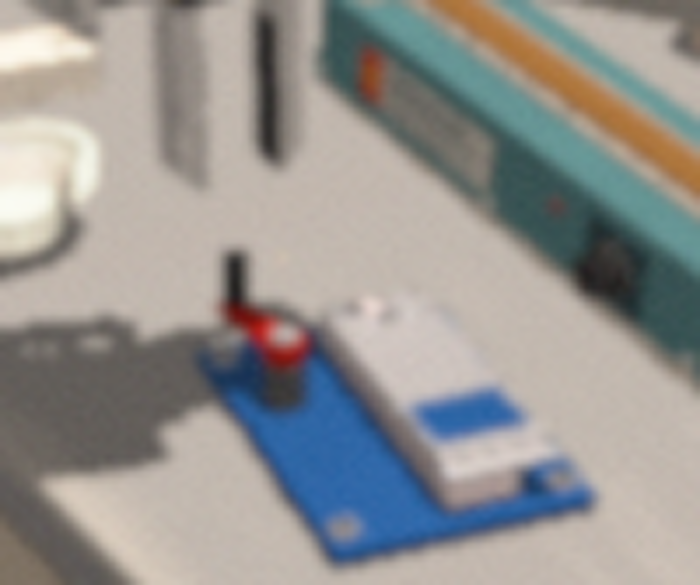

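Call:
apply_moves(moves=[[0,0,0.01,0,0,0,0.032],[0,0,0.022,0,0,0,0.032],[0,0,0.034,0,0,0,0.032],[0,0,0.044,0,0,0,0.032],[0,0,0.052,0,0,0,0.032],[0,0,0.058,0,0,0,0.032],[0,0,0.062,0,0,0,0.032],[0,0,0.0635,0,0,0,0.032]], newtons=5)

```text
time: 17.6
tool_pos: [0.416, -0.1036, 0.0652]
orientation: [-2.22, -2.221, 0.001]
ft_force: [-0.2, 1.0, -0.3]
gripper_width: 0.0316
```

Call:
apply_moves(moves=[[0,0,0,0,0,0,0.025],[0,0,0,0,0,0,0.02],[0,0,0,0,0,0,0.015],[0,0,0,0,0,0,0.014],[0,0,0,0,0,0,0.014],[0,0,0,0,0,0,0.014],[0,0,0,0,0,0,0.014],[0,0,0,0,0,0,0.014]], newtons=5)

```text
time: 18.27
tool_pos: [0.4163, -0.1035, 0.0661]
orientation: [2.22, 2.222, 0.0]
ft_force: [-0.8, 0.0, 0.2]
gripper_width: 0.0143
```

```bash
python3 - <<'E'
from ov import *
im=arm.get_image("scene");cv2.imwrite("pics/s12.png",cv2.resize(im[165:255,220:320],None,fx=7,fy=6.5,interpolation=2))
im=arm.get_image("top");cv2.imwrite("pics/t12.png",cv2.resize(im[185:250,275:345],None,fx=9,fy=9,interpolation=2))
E
python3 plan.py .4166 -.1034 .066 90
```

```text
t 18.3667 p [ 0.4163 -0.1035  0.066 ] yaw 90.05421985086609 tilt [ 0.0001 -0.0001 -1.    ] F [-0.0189 -0.2896 -0.6507] w 0.014137860778662446 q [-0.3761 -0.0928  1.8786 -0.0001  1.3557 -0.377 ]
[0.0001 0.0003 0.    ] [0.0001 0.0001 0.0009]
```

View pics/s12.png

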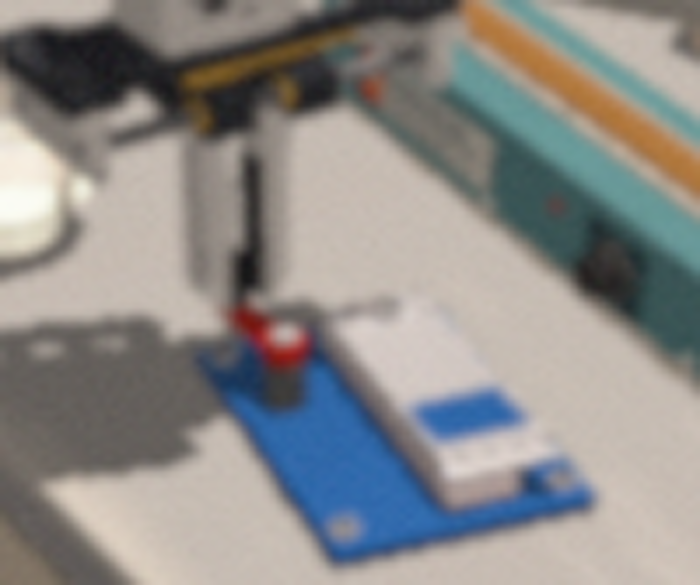

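View pics/t12.png

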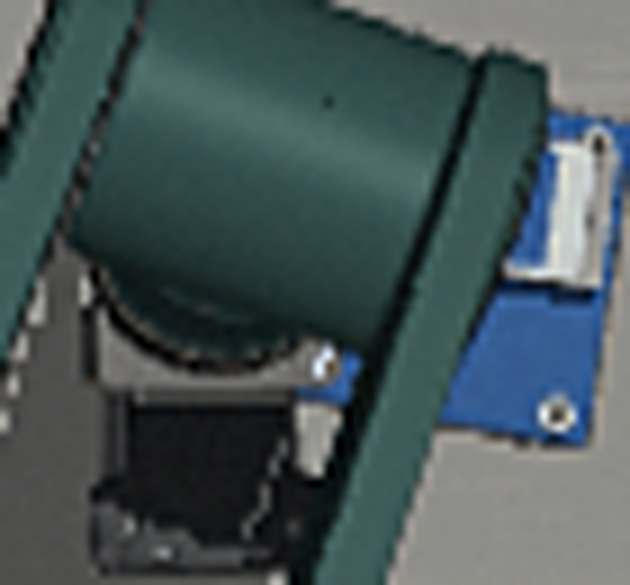

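Call:
apply_moves(moves=[[-0.0001,0.003,0,0,0,0.08,0.014],[-0.0006,0.0068,0,0,0,0.18,0.014],[-0.0015,0.0105,0,0,0,0.28,0.014],[-0.0027,0.0141,0,0,0,0.38,0.014],[-0.0043,0.0175,0,0,0,0.48,0.014],[-0.0062,0.0208,0,0,0,0.58,0.014],[-0.0085,0.0239,0,0,0,0.68,0.014],[-0.011,0.0267,0,0,0,0.78,0.014]], newtons=8)

```text
time: 19.03
tool_pos: [0.4424, -0.1142, 0.0658]
orientation: [-2.9, -1.204, 0.003]
ft_force: [-2.3, 1.9, 1.8]
gripper_width: 0.0142
```

```bash
python3 plan.py;python3 - <<'E'
from ov import *
im=arm.get_image("scene");cv2.imwrite("pics/s13.png",cv2.resize(im[165:255,220:320],None,fx=7,fy=6.5,interpolation=2))
E
```

```text
t 19.0333 p [ 0.4424 -0.1142  0.0658] yaw 45.090466725869206 tilt [-0.0021  0.0009 -1.    ] F [-2.2886  1.8611  1.7669] w 0.014181655630032406 q [-0.3769 -0.0264  1.8165  0.0001  1.3538  0.4069]
```

View pics/s13.png

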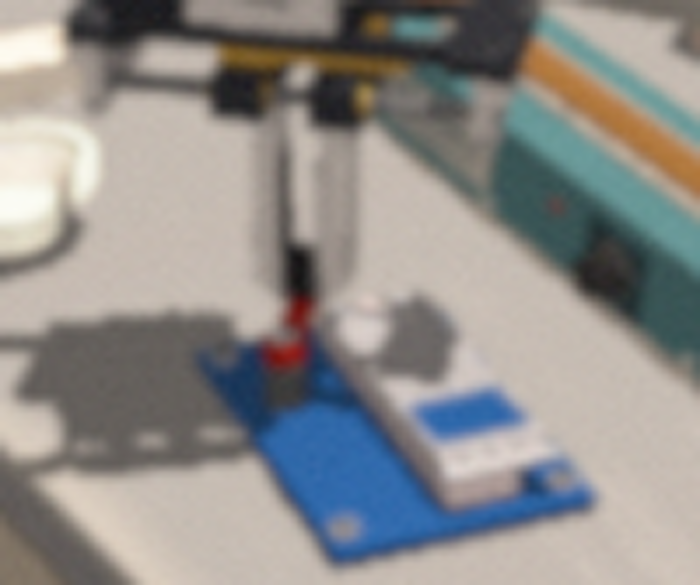

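Call:
apply_moves(moves=[[-0.0001,0.003,0,0,0,0.08,0.014],[-0.0006,0.0068,0,0,0,0.18,0.014],[-0.0015,0.0105,0,0,0,0.28,0.014],[-0.0027,0.0141,0,0,0,0.38,0.014],[-0.0043,0.0175,0,0,0,0.48,0.014],[-0.0062,0.0208,0,0,0,0.58,0.014],[-0.0085,0.0239,0,0,0,0.68,0.014],[-0.011,0.0267,0,0,0,0.78,0.014]], newtons=8)

```text
time: 19.75
tool_pos: [0.4536, -0.1404, 0.0656]
orientation: [-3.14, -0.014, 0.003]
ft_force: [-2.0, 3.0, 0.8]
gripper_width: 0.0142
```

```bash
python3 plan.py;python3 - <<'E'
from ov import *
im=arm.get_image("scene");cv2.imwrite("pics/s14.png",cv2.resize(im[165:255,220:320],None,fx=7,fy=6.5,interpolation=2))
E
```

```text
t 19.75 p [ 0.4536 -0.1404  0.0656] yaw 0.5260695714997172 tilt [-0.0017  0.0018 -1.    ] F [-2.0196  2.9758  0.8488] w 0.0142364072594695 q [-0.4203  0.0142  1.7764  0.001   1.3532  1.1411]
```

View pics/s14.png

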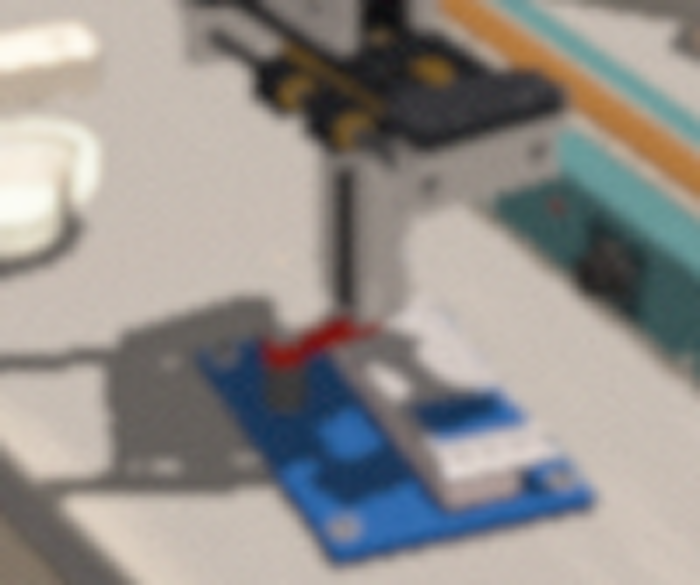

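Call:
apply_moves(moves=[[0,0.0019,0,0,0,0.05,0.014],[-0.0002,0.0038,0,0,0,0.1,0.014],[-0.0004,0.0055,0,0,0,0.145,0.014],[-0.0006,0.0068,0,0,0,0.18,0.014],[-0.0008,0.0077,0,0,0,0.205,0.014],[-0.0009,0.0083,0,0,0,0.22,0.014],[-0.001,0.0087,0,0,0,0.23,0.014],[-0.001,0.0087,0,0,0,0.23,0.014]])

```text
time: 20.47
tool_pos: [0.453, -0.1491, 0.0657]
orientation: [-3.122, 0.341, 0.002]
ft_force: [-1.8, 2.9, -0.1]
gripper_width: 0.0142
```

```bash
python3 plan.py
```

```text
t 20.4667 p [ 0.453  -0.1491  0.0657] yaw -12.451072238542189 tilt [-0.0008  0.0014 -1.    ] F [-1.8406  2.9022 -0.0678] w 0.014196712073612004 q [-0.4376  0.0182  1.7724  0.001   1.3524  1.3503]
```

Call:
apply_moves(moves=[[0,0.0003,0,0,0,0,0.014],[0,0.0006,0,0,0,0,0.014],[0,0.0009,0,0,0,0,0.014],[0,0.0012,0,0,0,0,0.014],[0,0.0015,0,0,0,0,0.014],[0,0.0017,0,0,0,0,0.014],[0,0.0017,0,0,0,0,0.014],[0,0.0017,0,0,0,0,0.014]])

```text
time: 21.13
tool_pos: [0.453, -0.1493, 0.0656]
orientation: [-3.119, 0.34, 0.001]
ft_force: [-1.0, 6.6, 0.2]
gripper_width: 0.0139
```

```bash
python3 plan.py
python3 - <<'E'
from ov import *
im=arm.get_image("scene");cv2.imwrite("pics/s15.png",cv2.resize(im[165:255,220:320],None,fx=7,fy=6.5,interpolation=2))
E
```

```text
t 21.1333 p [ 0.453  -0.1493  0.0656] yaw -12.443331525460067 tilt [-0.0002  0.0044 -1.    ] F [-0.9892  6.5536  0.1974] w 0.013918340907142716 q [-0.4401  0.0185  1.7721  0.004   1.3531  1.347 ]
```

View pics/s15.png

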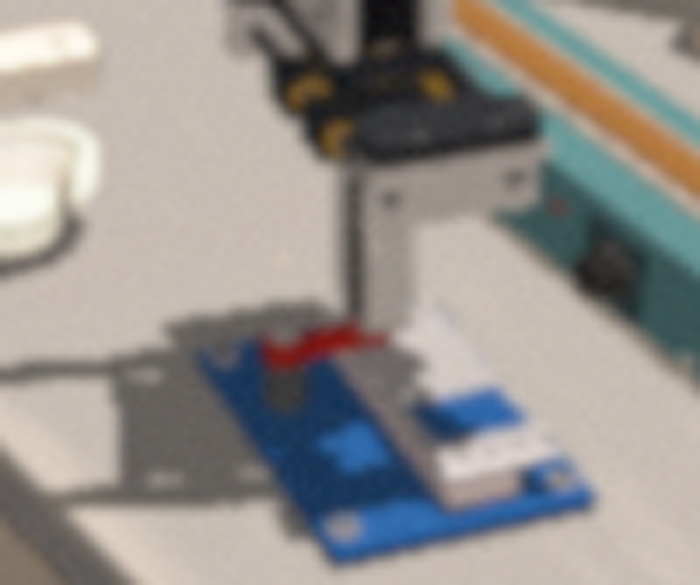

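Call:
apply_moves(moves=[[0,0.0003,0,0,0,0,0.014],[0,0.0006,0,0,0,0,0.014],[0,0.0009,0,0,0,0,0.014],[0,0.0012,0,0,0,0,0.014],[0,0.0015,0,0,0,0,0.014],[0,0.0015,0,0,0,0,0.014],[0,0.0015,0,0,0,0,0.014],[0,0.0015,0,0,0,0,0.014]])

```text
time: 21.85
tool_pos: [0.453, -0.1496, 0.0656]
orientation: [-3.116, 0.339, 0.001]
ft_force: [0.5, 11.1, 1.5]
gripper_width: 0.0141
```

```bash
python3 plan.py
```

```text
t 21.85 p [ 0.453  -0.1496  0.0656] yaw -12.431777281902564 tilt [ 0.0004  0.0071 -1.    ] F [ 0.478  11.1052  1.5319] w 0.014084606399523374 q [-0.4424  0.0188  1.7719  0.0067  1.3535  1.3439]
```

Call:
apply_moves(moves=[[0,-0.001,0,0,0,0,0.014],[0,-0.002,0,0,0,0,0.018],[0,-0.0025,0,0,0,0,0.024],[0,-0.0025,0,0,0,0,0.03],[0,-0.0025,0,0,0,0,0.034],[0,-0.0025,0,0,0,0,0.036],[0,-0.0025,0,0,0,0,0.036],[0,-0.0025,0,0,0,0,0.036]])

```text
time: 22.52
tool_pos: [0.4533, -0.1508, 0.0661]
orientation: [3.122, -0.342, 0.001]
ft_force: [0.4, -0.3, -0.4]
gripper_width: 0.0362
```

Call:
apply_moves(moves=[[0,0,-0.005,0,0,0,0.036],[0,0,-0.015,0,0,0,0.036],[0,0,-0.03,0,0,0,0.036],[0,0,-0.055,0,0,0,0.036],[0,0,-0.085,0,0,0,0.036],[-0.01,0.02,-0.11,0,0,0,0.036],[-0.02,0.055,-0.13,0,0,0,0.036],[-0.03,0.09,-0.14,0,0,0,0.036]])

```text
time: 23.18
tool_pos: [0.4054, -0.2329, 0.211]
orientation: [3.119, -0.337, 0.01]
ft_force: [1.4, 0.6, -0.6]
gripper_width: 0.0361
```

Call:
apply_moves(moves=[[-0.01,0.03,0,0,0,0,0.036],[-0.02,0.06,0,0,0,0,0.036],[-0.03,0.09,0,0,0,0,0.036],[-0.04,0.12,0,0,0,0,0.036],[-0.05,0.15,0,0,0,0,0.036],[-0.05,0.16,0,0,0,0,0.036],[-0.05,0.16,0,0,0,0,0.036],[-0.05,0.16,0,0,0,0,0.036]])

```text
time: 23.85
tool_pos: [0.3213, -0.377, 0.2065]
orientation: [-3.122, 0.343, -0.001]
ft_force: [0.5, 0.9, -0.2]
gripper_width: 0.0361
```

```bash
python3 - <<'E'
from ov import *
cv2.imwrite("pics/t16raw.png",arm.get_image("top"));cv2.imwrite("pics/s16raw.png",arm.get_image("scene"))
hp=(.4559,-.1753,1.3822); o=w2(np.array([[-.009,-.005,0]]),hp)[0]
overlay("pics/t16raw.png","top","pics/o16.png",(o[0],o[1],hp[2]),.026,(285,185,65,50),12,None)
im=cv2.imread("pics/s16raw.png");cv2.imwrite("pics/s16.png",cv2.resize(im[180:260,220:330],None,fx=7,fy=7,interpolation=2))
piv=w2(np.array([[.026,.045,0]]),hp)[0]
for d in (0,.05,.1,.2):
    a=hp[2]-np.pi/2+d; X=piv+[.038*np.cos(a),.038*np.sin(a),.0665]; print(d,(proj("top",X)-[285,185]+.5)*12,(proj("scene",X)-[220,180]+.5)*7)
E
python3 plan.py
```

```text
0 [296.33660803 258.60659503] [372.09816769 197.1104657 ]
0.05 [288.42728122 257.42616727] [370.1938847  194.77780065]
0.1 [280.47540446 256.63760299] [368.07916183 192.50394569]
0.2 [264.52241346 256.24277081] [363.24240927 188.15349108]
t 23.95 p [ 0.3218 -0.3762  0.2064] yaw -12.415192368798808 tilt [ 0.0007  0.0002 -1.    ] F [-0.9006 -0.0498 -0.7689] w 0.03570973912521279 q [-0.9782 -0.0307  1.5333  0.0007  1.6388  0.8093]
```

View pics/o16.png

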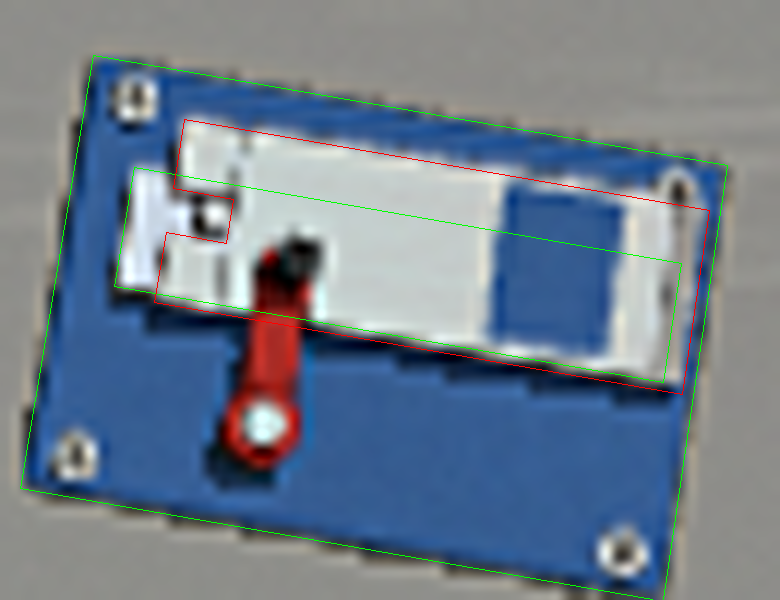

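View pics/s16.png

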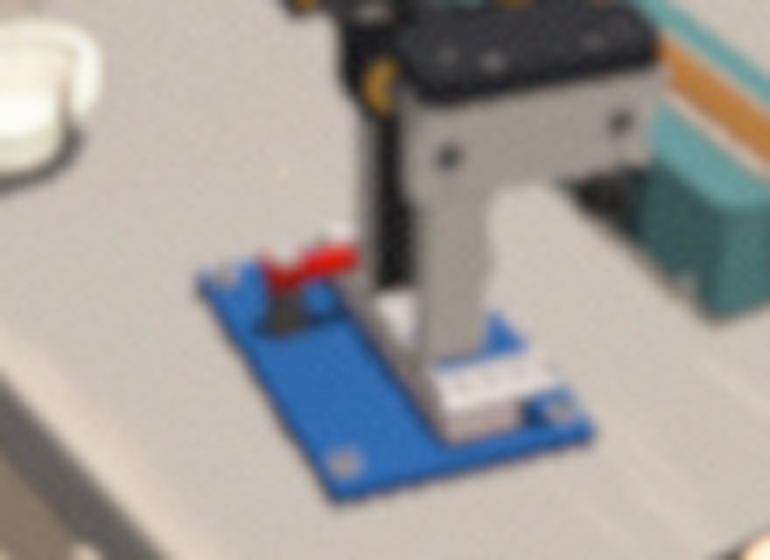

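View pics/t16raw.png

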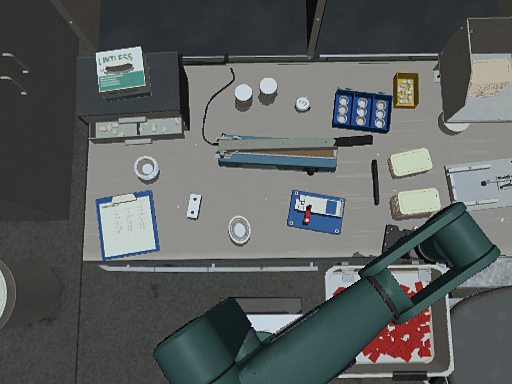

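```bash
cat > fin.py <<'E'
from h import *
np.set_printoptions(precision=4,suppress=True)
hp=np.array((.4559,-.1753,1.3822))
def polys(p):  # p: blade pose in holder frame x,y,yaw
    o=w2(np.array([[p[0],p[1],0]]),hp)[0]; bp=(o[0],o[1],hp[2]+p[2])
    P=bladepoly.copy();P[:,2]=.032; B=w2(P,bp); pl=w2(rect(-80,80,-44,66,10),hp);bed=w2(rect(-70,66,-15,15,26),hp)
    patch=w2(rect(1000*(p[3]-p[4]),1000*(p[3]+p[4]),-19.5,19.5,32),bp)
    a=np.linspace(0,6.28,30); piv=w2(np.array([[.026,.045,0]]),hp)[0]
    arm_=[]
    return [[(pl,255)],[(bed,255),(B,0)],[(w2(rect(41,49,-13,13,26),hp),255),(B,0)],[(B,255)],[(patch,255)]]
for f,box in (("pics/t10raw.png",(290,188,42,28)),("pics/t16raw.png",(290,188,55,17)),("pics/t16raw.png",(310,190,38,30))):
    im=cv2.imread(f)
    b,c=fit("top",im,polys,box,[-.010,-.005,0.01,-.029,.0147],(.004,.004,.03,.003,.002)); print(f,b,np.degrees(b[2]),c)
E
python3 fin.py
```

```text
pics/t10raw.png [-0.0116 -0.0065  0.0177 -0.0291  0.0164] 1.0128597873937928 76.65972330282045
pics/t16raw.png [-0.009  -0.006   0.0124 -0.0302  0.0154] 0.710230129084762 55.20506060814579
pics/t16raw.png [-0.0072 -0.0062  0.0255 -0.032   0.015 ] 1.460636137712421 66.00881874327702
```

```bash
python3 -c "
from bench import arm
print(arm.sign_off())"
```

```text
the job is handed in; nothing more can be done
None
```

The blade is in the holder with its notch round the pin, the red clamp is fully across it, and the job is handed in at about 24 s of the 72 s. The sign-off gave no verdict.

- **Blade:** I gripped it across its width, lifted it off the rest block and laid it on the bed. The camera put the pin about 5 mm to the holder's −y side. The notch went over it with no side force. It slid freely until the bottom of the notch met the pin and the arm stalled at about 8 N. I let go while the blade was still lightly pressed on the pin.
- **Clamp:** I swung it by its stud until it reached the stop, which held against about 11 N, then let go and moved the arm clear.

**Last checks:**
- In the final top picture the stud is where the fully closed position predicts, to about half a pixel.
- The blade lies on its predicted home outline, flat and along the bed.
- The bystanders show no visible change in the top picture. I did not measure their positions.
- A rough fit of the blade's outline to the pictures was only good to about 2–3 mm along the bed. It suggested a turn of about 1°, which I took as noise. That the blade is fully home therefore rests on the contact force and the stalled arm rather than on the pictures.
- I did not push on the blade again after closing the clamp.

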